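Pack the glass bells in the dry box and seal its gasketed lid

TASK

Stand every glass bell from the bench upright in its own compartment of the blue dry box, setting them down without dropping them. Then lay the white lid on the box and nudge it, without pressing it down yet, until both its holes drop over the two steel locating pins; only then press the lid home one corner at a time until all four corners are fully down and it sits flat on its gasket. Leave the paint jar, brush pot and varnish tin where they are.

Things in the scene. Friction and masses are not known exactly. Their poses are not given: they have to be found in the camera images.
- box: Blue open dry box, fixed to the bench. Origin: centre of its underside on the bench; z up. Inside 150 x 150 mm, walls 4 mm. A low white cross (4 mm thick, top 22 mm above the bench) makes four open compartments, 73 mm square, centred at (+-38, +-38) mm; their floor is 6 mm above the bench. A rim flange, 205 x 205 mm, has its top 80 mm above the bench.
- pin1 (a point): Tip of a fixed steel locating pin on the box's flange, at (0, +91) mm in the box's frame: 8 mm diameter, the last 5 mm tapered, tip 96.5 mm above the bench.
- pin2 (a point): Tip of the other, equal pin, at (0, -91) mm in the box's frame.
- lid_grip (a point): Centre of the lid's solid black bar handle: 75 mm long (lid's x), 16 mm wide (its y), 28 mm high; 22 mm above the lid's underside, 14 above its upper face. White lid 205 x 205 x 8 mm, 0.45 kg, flat on the bench at first. This point's height: 108.5 mm once on the pins, about 102.5 pressed home; higher or tilted while riding on a pin.
- lid_hole1 (a point): Centre of a 11 mm through hole for a pin, at the lid's underside, at (0, +91) mm in the lid's frame. Either hole fits either pin.
- lid_hole2 (a point): The other, equal hole, at (0, -91) mm in the lid's frame.
- seal1 (a joint): How far the black rubber gasket block (16 mm square) on the box's corner at (+91, +91) mm (box frame) is squeezed down, m: 0 as found (its top 86.5 mm above the bench), 0.006 fully home. It gives at about 11 N and stays where left; the lid's weight does not move it. Press on the lid right above it.
- seal2 (a joint): How far the black rubber gasket block (16 mm square) on the box's corner at (-91, +91) mm (box frame) is squeezed down, m: 0 as found (its top 86.5 mm above the bench), 0.006 fully home. It gives at about 11 N and stays where left; the lid's weight does not move it. Press on the lid right above it.
- seal3 (a joint): How far the black rubber gasket block (16 mm square) on the box's corner at (-91, -91) mm (box frame) is squeezed down, m: 0 as found (its top 86.5 mm above the bench), 0.006 fully home. It gives at about 11 N and stays where left; the lid's weight does not move it. Press on the lid right above it.
- seal4 (a joint): How far the black rubber gasket block (16 mm square) on the box's corner at (+91, -91) mm (box frame) is squeezed down, m: 0 as found (its top 86.5 mm above the bench), 0.006 fully home. It gives at about 11 N and stays where left; the lid's weight does not move it. Press on the lid right above it.
- bell1_mid (a point): Glass bell ornament, red with white and brass bands, standing on its rim; may be absent. 66 mm tall, 60 g; rim 46 mm diameter, tapering to 16 mm at 48 mm up, then a steel cap 16 mm in diameter and 18 mm high, to hold it by. This point is on its axis half-way up (33 mm above its foot); the cap spans 15 to 33 mm above it. z runs up through the cap.
- bell2_mid (a point): Glass bell ornament, green with white and brass bands, standing on its rim; may be absent. 66 mm tall, 60 g; rim 46 mm diameter, tapering to 16 mm at 48 mm up, then a steel cap 16 mm in diameter and 18 mm high, to hold it by. This point is on its axis half-way up (33 mm above its foot); the cap spans 15 to 33 mm above it. z runs up through the cap.
- bell3_mid (a point): Glass bell ornament, purple with white and brass bands, standing on its rim; may be absent. 66 mm tall, 60 g; rim 46 mm diameter, tapering to 16 mm at 48 mm up, then a steel cap 16 mm in diameter and 18 mm high, to hold it by. This point is on its axis half-way up (33 mm above its foot); the cap spans 15 to 33 mm above it. z runs up through the cap.
- bell4_mid (a point): Glass bell ornament, gold with white and brass bands, standing on its rim; may be absent. 66 mm tall, 60 g; rim 46 mm diameter, tapering to 16 mm at 48 mm up, then a steel cap 16 mm in diameter and 18 mm high, to hold it by. This point is on its axis half-way up (33 mm above its foot); the cap spans 15 to 33 mm above it. z runs up through the cap.
- paint_jar: Paint jar, 52 mm diameter, 75 mm high, blue label, white cap; a bystander to leave alone. Origin: centre of its underside.
- brush_pot: White brush pot with brushes, 68 mm diameter, 90 mm high, brushes up to 170 mm; a bystander to leave alone. Origin: centre of its underside.
- varnish_tin: Varnish tin, 60 mm diameter, 70 mm high, orange label; a bystander to leave alone. Origin: centre of its underside.
Not all that is in view belongs to the job. There is more than one size of the part that bears bell3_mid; the job needs the larger.

How it is judged (in metres and radians):
On the way, in this order (a step that is already met when the one before it is completed fails the run):
1. every bell that is there stands in the box (x of bell1_mid in the frame of box between -0.075 and 0.075 m and y of bell1_mid in the frame of box between -0.075 and 0.075 m and z of bell1_mid in the frame of box between 0.03 and 0.044 m and angle between each of bell1_mid, bell2_mid, bell3_mid, bell4_mid's own z axis and vertical below 0.15 rad and x of bell2_mid in the frame of box between -0.075 and 0.075 m and y of bell2_mid in the frame of box between -0.075 and 0.075 m and z of bell2_mid in the frame of box between 0.03 and 0.044 m and x of bell3_mid in the frame of box between -0.075 and 0.075 m and y of bell3_mid in the frame of box between -0.075 and 0.075 m and z of bell3_mid in the frame of box between 0.03 and 0.044 m and x of bell4_mid in the frame of box between -0.075 and 0.075 m and y of bell4_mid in the frame of box between -0.075 and 0.075 m and z of bell4_mid in the frame of box between 0.03 and 0.044 m), for 0.2 s.
2. the lid lies level with both holes over the pins, its corners not yet pressed (horizontal distance between lid_grip and box below 0.005 m and angle between lid_grip's own z axis and vertical below 0.025 rad and z of lid_grip in the frame of box between 0.1045 and 0.1105 m and value of joint each of seal1, seal2, seal3, seal4 below 0.0035 m), for 0.2 s.
3. a first corner is pressed home while the corner diagonally opposite is still up (((value of joint seal1 above 0.0042 m and value of joint seal3 below 0.0025 m) or (value of joint seal2 above 0.0042 m and value of joint seal4 below 0.0025 m) or (value of joint seal3 above 0.0042 m and value of joint seal1 below 0.0025 m) or (value of joint seal4 above 0.0042 m and value of joint seal2 below 0.0025 m))), for 0.1 s.
At the end, for the whole second after the job is handed in: All bells present stand upright (within 0.15 rad) on the floor of the box; the lid is over both pins (centre within 5 mm of the box's), level within 0.014 rad, and all four gasket corners are squeezed at least 4.2 of 6 mm; everything at rest (all of step 1 and linear speed of each of bell1, bell2, bell3, bell4 below 0.03 m/s and value of joint each of seal1, seal2, seal3, seal4 above 0.0042 m and horizontal distance between lid_grip and box below 0.005 m and angle between lid_grip's own z axis and vertical below 0.014 rad and z of lid_grip in the frame of box between 0.1 and 0.105 m and linear speed of lid below 0.02 m/s); the robot touches nothing.
It fails at once if the paint jar, brush pot or varnish tin was moved more than 40 mm or tipped ((distance of paint_jar from where it was at the start of the episode above 0.04 m or angle between paint_jar's own z axis and vertical above 0.5 rad) or (distance of brush_pot from where it was at the start of the episode above 0.04 m or angle between brush_pot's own z axis and vertical above 0.5 rad) or (distance of varnish_tin from where it was at the start of the episode above 0.04 m or angle between varnish_tin's own z axis and vertical above 0.5 rad)).
It fails at once if a bell was dropped or flung: faster than 0.8 m/s out of the fingers (a fall of over 3 cm) ((linear speed of bell1 above 0.8 m/s and contact force between the fingers and bell1 below 0.05 N) or (linear speed of bell2 above 0.8 m/s and contact force between the fingers and bell2 below 0.05 N) or (linear speed of bell3 above 0.8 m/s and contact force between the fingers and bell3 below 0.05 N) or (linear speed of bell4 above 0.8 m/s and contact force between the fingers and bell4 below 0.05 N)).
Of bell1, bell2, bell3, bell4 only 3 to 4 are there at a start; the rules pass over those that are not, and their reading is None.
At some moment in a run one of bell1, bell2, bell3, bell4 may be knocked a few centimetres aside while the robot is not near it.
It also fails if it takes over 200 s, if anything falls off the work surface, if the arm or the gripper's body presses on something with over 40 N, if the wrist force passes 120 N, or if a joint passes its speed limit or range.

ROBOT

A 6-joint arm with a two-finger parallel gripper is mounted at the origin on the work surface. World frame = base frame: x ahead of the robot, y to its left, z up, the work surface at z = 0. Lengths are in m, angles in degrees, forces in N, time in s.
With the tool pointing down it reaches from about 0.4 to 0.825 m from the base axis. Payload 7 kg.
Tool frame: the origin (TCP) lies midway between the tips of the shut fingers; the grasp point (between the pads) lies 19 mm behind it; z points along the fingers, y is the direction in which the jaws open and shut (so a half turn about z gives the same grasp; the last joint's range is limited). The gripper opens to 88 mm and grips with 3 to 60 N. Pads are 19 mm wide; open, the fingers measure 130 mm over their backs; the gripper's body (78 mm by 193 mm) begins 47 mm behind the grasp point.
Start: joints at [82.626, 20.546, 0.682, 0, -70.136, -16.507], TCP at [0.273, 0.617, 0.201] pointing down, gripper open.
Joint ranges: [-176.03, 176.03], [-82.01, 121.73], [-58.28, 71.71], [-173.87, 95.51], [-174.79, -0.11], [-173.66, 173.66]. Speed limits (degrees/s): [136.94, 136.94, 172.46, 180, 180, 180].

INTERFACE

Orientations are given as [roll, pitch, yaw] about the fixed x, y, z axes, in that order (R = Rz(yaw) Ry(pitch) Rx(roll)).
In Python, from plant import ctrl, snapshot gives the robot as it stands.
- The arm moves only by the shell command python3 -m pendant 'ROWS'. ROWS is JSON, a list of rows, each a list of 7 numbers: the shift along the tool's x, y, z in m, then the turn, a rotation vector about the tool's x, y, z in rad, then the opening, from -1 (shut) to 1 (fully open), so that 0 is half open. In form: [[x, y, z, ax, ay, az, jaw], ...]. A call has 1 to 12 rows; each row is the pose to reach, as a shift and turn from the pose commanded when the call began, along the tool's axes at that moment; what a row does not reach only later rows make up. A row lasts 1/8 s, in which the tool goes at most 62.5 mm and 10.7 degrees, less where a joint would pass 70% of its speed; a pose out of reach is approached as far as the arm can. A call with a gripper value outside its range is refused whole. The fingers move at their own pace and stop on an object; the grip force is fixed at half the most. Time passes only in rows, so rows that repeat a pose let the fingers close. It gives the time, the measured TCP pose, the force and the opening at its end, in the units of the state.
- ctrl.get_obs(): the state, without advancing time (a new reading comes with each control period).
- snapshot(name): name is "side" or "top"; returns a dict with "image" (420x560x3 uint8, blue, green, red), "mtx" (3x3 intrinsics, pixels), "eye" and "attitude" of the camera in the world. Camera axes: x right, y up, looking along -z (the intrinsics and any distortion apply to the point x, -y, -z); pixel columns grow to the right and rows downward; lengths in m; the calibration is good to about 2 mm. A picture is of the moment at which its call begins. There is no depth.
- ctrl.close_job(): hands the job in, once; it reports no verdict.
The state is a dict: "clock": time; "joint_pos": joint angles; "qvel": joint speeds; "tau": joint torques, N m; "tool_pos": TCP position; "orientation": TCP orientation; "force": force on the tool from outside, world axes, zero at the start; "moment": the same for the moment, N m; "opening": finger opening in m.
Only numpy, scipy, OpenCV 4.12 (cv2) and the standard library are available. Lean on these libraries where they do the work, as an engineer would, in place of code of your own. Each camera call takes 0.05 s, during which the arm holds its last target.

## Working session

There is one attempt and no reset: what is moved stays moved. The work goes in short steps, Python scripts to look and compute and a shell command to move; the robot and the scene stay as the last step left them, time stands still between calls to the robot, and variables do not carry over. Pictures are saved under pics/ and viewed, and the job is handed in when it is done.

```bash
ls; mkdir -p pics; python3 - <<'E'
from plant import ctrl, snapshot
import cv2
print(ctrl.get_obs())
for n in("side","top"):
    s=snapshot(n); cv2.imwrite(f"pics/{n}0.png",s["image"]); print(n,s["mtx"],s["eye"],s["attitude"],s.keys())
E
```

```text
pics
{'clock': 0.0, 'joint_pos': array([ 8.26265296e+01,  2.05903006e+01,  6.34111411e-01, -2.01118006e-02,
       -7.01357998e+01, -1.65076688e+01]), 'qvel': array([-0.06516924, -0.0372413 ,  0.00909919,  0.04539866,  0.028155  ,
        0.04195129]), 'tau': array([ 1.20999443e-04, -5.82718849e+01,  2.93053758e+01,  6.99712381e+00,
        7.01902361e-03, -1.49023922e-04]), 'tool_pos': array([0.27307261, 0.61671968, 0.20053812]), 'orientation': array([ 1.79906430e+02, -8.01343519e-03, -2.38879817e+01]), 'force': array([0.84661397, 0.60854569, 0.54341825]), 'moment': array([-0.01574749,  0.04548565,  0.05680862]), 'opening': 0.08758808367918289}
side [[398.73742302   0.         282.83136096]
 [  0.         398.73742302 208.63225886]
 [  0.           0.           1.        ]] [ 0.07123858 -0.79118351  0.7378413 ] [ 55.03846479  -0.66006425 -35.98986824] dict_keys(['image', 'mtx', 'eye', 'attitude'])
top [[393.81512703   0.         276.56633208]
 [  0.         393.81512703 210.21719504]
 [  0.           0.           1.        ]] [ 0.52584813 -0.04321546  1.21739601] [  4.09055764  -0.83381051 -89.15217405] dict_keys(['image', 'mtx', 'eye', 'attitude'])
```

View pics/side0.png

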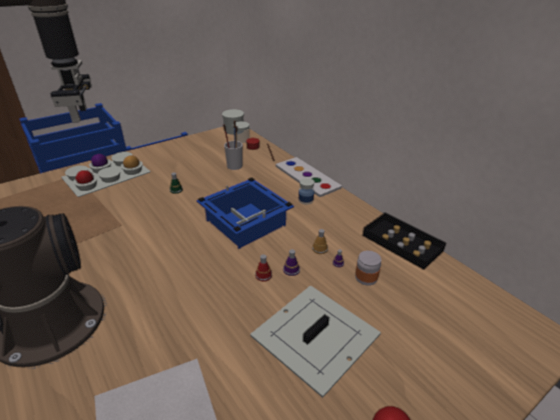

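View pics/top0.png

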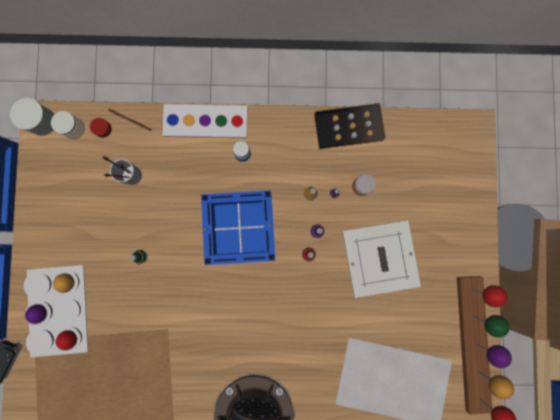

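The scene has four full-size bells: red (top image 309,254), green (139,257), purple (317,231) and gold (311,193). There is also a small purple one at (335,193) that isn't part of the job. The box is at about (239,228) and the lid at about (382,259). Next I'll build the helpers and view enlarged crops.

```bash
cat > h.py <<'E'
import numpy as np, cv2
from scipy.spatial.transform import Rotation as R
from plant import ctrl, snapshot
def cam(n):
    s=snapshot(n); s["R"]=R.from_euler("xyz",s["attitude"],degrees=True).as_matrix(); return s
def proj(s,p):
    q=s["R"].T@(np.asarray(p,float)-s["eye"]); q=np.array([q[0],-q[1],-q[2]]); u=s["mtx"]@q; return u[:2]/u[2]
def ray(s,px):
    d=np.linalg.inv(s["mtx"])@np.array([px[0],px[1],1.]); d=s["R"]@np.array([d[0],-d[1],-d[2]]); return d/np.linalg.norm(d)
def atz(s,px,z):
    d=ray(s,px); return s["eye"]+d*(z-s["eye"][2])/d[2]
def tri(s1,p1,s2,p2):
    d1,d2=ray(s1,p1),ray(s2,p2); A=np.stack([d1,-d2],1); t=np.linalg.lstsq(A,s2["eye"]-s1["eye"],rcond=None)[0]
    a=s1["eye"]+t[0]*d1;b=s2["eye"]+t[1]*d2; return (a+b)/2,np.linalg.norm(a-b)
def crop(s,x0,y0,w,h,k,name):
    im=cv2.resize(s["image"][y0:y0+h,x0:x0+w],None,fx=k,fy=k,interpolation=cv2.INTER_CUBIC)
    im=cv2.convertScaleAbs(im,alpha=1.3,beta=10)
    st=20
    for x in range((x0+st-1)//st*st,x0+w,st): cv2.putText(im,str(x),(int((x-x0)*k),9),0,.33,(0,255,255)); cv2.line(im,(int((x-x0+.5)*k),10),(int((x-x0+.5)*k),16),(0,255,255))
    for y in range((y0+st-1)//st*st,y0+h,st): cv2.putText(im,str(y),(0,int((y-y0)*k)+4),0,.33,(0,255,255)); cv2.line(im,(22,int((y-y0+.5)*k)),(28,int((y-y0+.5)*k)),(0,255,255))
    cv2.imwrite("pics/"+name,im)
def delta(target,yaw=None):
    """rows values: tool-frame shift and az to reach TCP target/yaw from measured"""
    o=ctrl.get_obs(); r=R.from_euler("xyz",o["orientation"],degrees=True)
    d=r.inv().apply(np.asarray(target)-o["tool_pos"]); out=d.round(4).tolist()
    if yaw is not None:
        rt=R.from_euler("xyz",[180,0,yaw],degrees=True); out+= (r.inv()*rt).as_rotvec().round(4).tolist()
    return out
E
python3 - <<'E'
from h import *
t=cam("top"); s=cam("side")
crop(t,195,180,155,95,5,"t1.png"); crop(t,335,215,95,90,6,"t2.png"); crop(s,190,170,200,130,4,"s1.png"); crop(s,245,280,140,110,5,"s2.png"); crop(t,120,140,80,130,4,"t3.png"); crop(s,150,140,80,60,8,"s3.png")
E
```

```text
(no output)
```

View pics/t1.png

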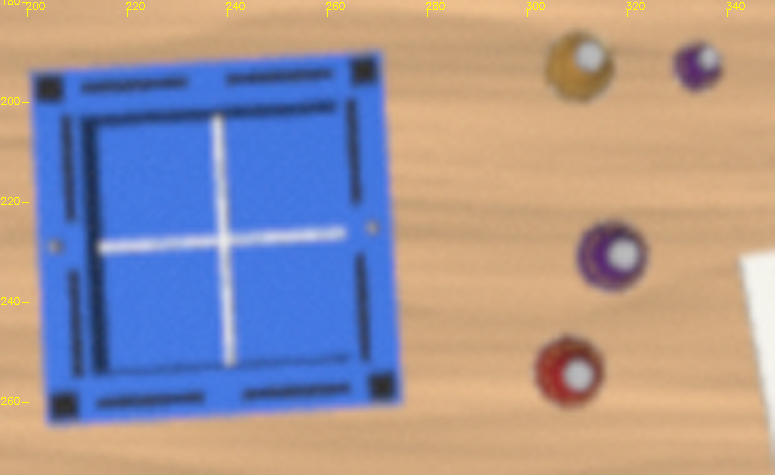

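View pics/t2.png

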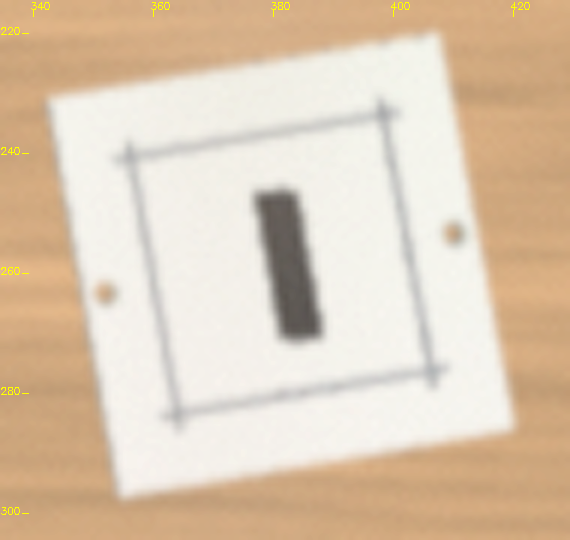

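View pics/s1.png

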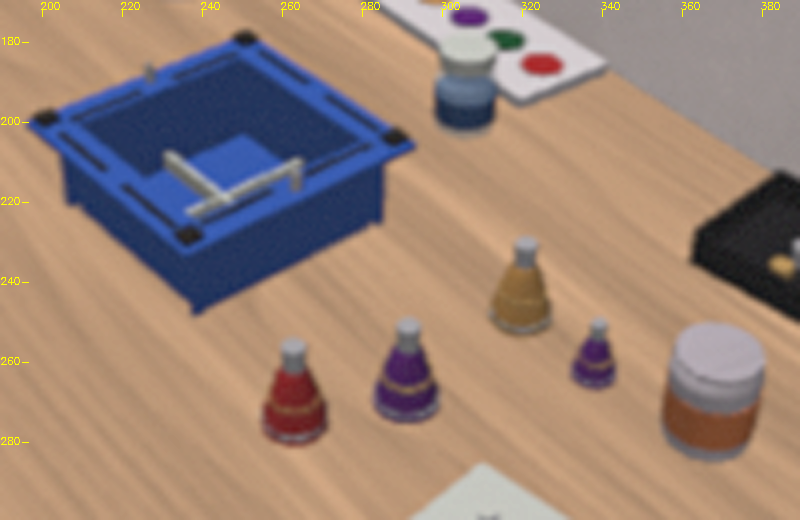

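View pics/s3.png

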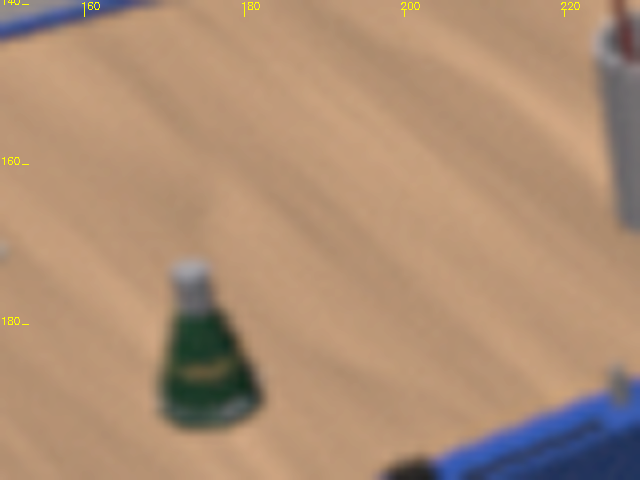

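View pics/t3.png

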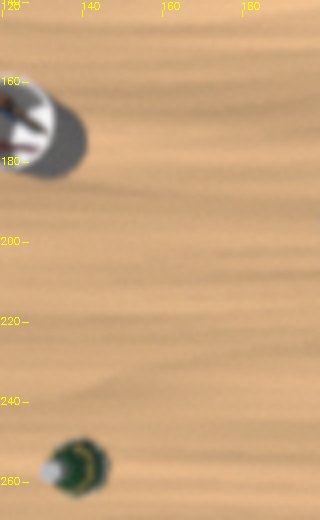

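```bash
python3 - <<'E'
from h import *
t=cam("top"); s=cam("side")
np.set_printoptions(precision=4,suppress=True)
T=dict(red=(310.1,254.7),purple=(319.5,230.5),gold=(312.3,190.9),green=(132.5,257.3))
S=dict(red=(262.75,255.5),purple=(291.5,250.5),gold=(321.2,230),green=(173.2,173))
for k in T: print(k,atz(t,T[k],.066),atz(s,S[k],.066),*tri(t,T[k],s,S[k]))
f=lambda x,y,x0,y0,k:(x0+x/k-.5,y0+y/k-.5)
p=[atz(t,f(*q,195,180,5),.0965) for q in((56,247),(372,228))]
g=[atz(t,f(*q,195,180,5),.0865) for q in((48,89),(363,71),(382,387),(63,406))]
print("pins",p,np.mean(p,0),np.linalg.norm(p[0]-p[1]),np.degrees(np.arctan2(*(p[0]-p[1])[[1,0]])));print("gask",np.mean(g,0),g,np.linalg.norm(g[0]-g[1]))
sp=[atz(s,f(*q,190,170,4),.0965) for q in((150,68),)];print("side pin",sp)
sg=[atz(s,f(*q,190,170,4),.0865) for q in((46,118),(245,39),(397,136),(190,235))];print("side gask",np.mean(sg,0))
h=[atz(t,f(*q,335,215,6),.004) for q in((106,293),(454,233))]
c=[atz(t,f(*q,335,215,6),.008) for q in((48,98),(440,32),(515,430),(120,497))]
a=[atz(t,f(*q,335,215,6),.036) for q in((255,192),(297,189),(322,335),(282,340))]
print("holes",h,np.mean(h,0),np.linalg.norm(h[0]-h[1]),np.degrees(np.arctan2(*(h[0]-h[1])[[1,0]])));print("corn",np.mean(c,0),np.linalg.norm(c[0]-c[1]),"handle",np.mean(a,0))
E
```

```text
red [ 0.4802 -0.1583  0.066 ] [ 0.4799 -0.1557  0.066 ] [ 0.4796 -0.1577  0.0677] 0.0015767895692574466
purple [ 0.5509 -0.1852  0.066 ] [ 0.5505 -0.1822  0.066 ] [ 0.5501 -0.1844  0.0679] 0.0020530817558918808
gold [ 0.6671 -0.1632  0.066 ] [ 0.6682 -0.1611  0.066 ] [ 0.6668 -0.1629  0.0678] 0.00039076812030903254
green [0.4654 0.3558 0.066 ] [0.4638 0.3613 0.066 ] [0.4639 0.3558 0.0684] 0.0036531242104228655
pins [array([0.5499, 0.1419, 0.0965]), array([ 0.5635, -0.0372,  0.0965])] [0.5567 0.0524 0.0965] 0.17956478163228823 94.31700979249264
gask [0.5571 0.0533 0.0865] [array([0.6409, 0.1507, 0.0865]), array([ 0.6543, -0.0304,  0.0865]), array([ 0.4731, -0.0443,  0.0865]), array([0.4598, 0.1371, 0.0865])] 0.18158744432553459
side pin [array([0.5463, 0.1392, 0.0965])]
side gask [0.5549 0.0523 0.0865]
holes [array([ 0.4532, -0.294 ,  0.004 ]), array([ 0.4863, -0.4731,  0.004 ])] [ 0.4697 -0.3835  0.004 ] 0.18216121053157217 100.46230127352261
corn [ 0.4699 -0.3827  0.008 ] 0.20555003374684055 handle [ 0.4708 -0.3789  0.036 ]
```

View pics/s2.png

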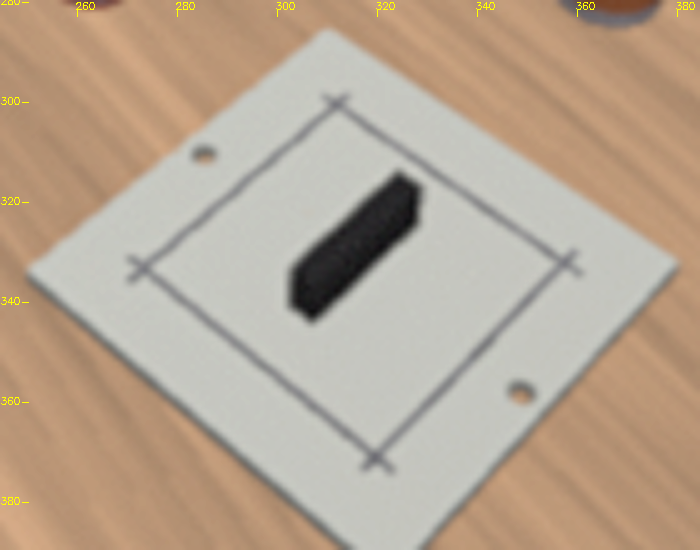

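```bash
python3 - <<'E'
from h import *
print(delta([.4645,.357,.13],4.3))
E
```

```text
[0.2802, 0.1603, 0.0712, 0.0005, 0.0001, -0.4919]
```

```bash
python3 -m pendant '[[0.05,0.03,0,0,0,-0.12,-0.1],[0.1,0.06,0,0,0,-0.25,-0.1],[0.15,0.085,0,0,0,-0.37,-0.1],[0.2,0.115,0,0,0,-0.492,-0.1],[0.25,0.143,0.02,0,0,-0.492,-0.1],[0.28,0.16,0.05,0,0,-0.492,-0.1],[0.28,0.16,0.07,0,0,-0.492,-0.1],[0.28,0.16,0.07,0,0,-0.492,-0.1],[0.28,0.16,0.07,0,0,-0.492,-0.1]]'; python3 - <<'E'
from h import *
o=ctrl.get_obs();print(o["joint_pos"],o["tool_pos"],o["orientation"],delta([.4645,.357,.047],4.3))
t=cam("top");s=cam("side")
crop(t,90,200,110,100,6,"a1.png");crop(s,130,120,110,90,6,"a2.png")
E
```

```text
clock: 1.42
tool_pos: [0.4648, 0.3583, 0.1324]
orientation: [-180.0, -0.1, 4.3]
force: [0.3, 0.2, -0.6]
opening: 0.0399
[ 5.67149252e+01  1.53784381e+01 -1.62919021e+01  2.27577575e-02
 -5.82666674e+01  3.76198638e+01] [0.4648085  0.35827048 0.13237954] [-1.79961930e+02 -5.37920800e-02  4.34673032e+00] [-0.0005, 0.0013, 0.0854, -0.0007, -0.0009, 0.0008]
```

View pics/a2.png

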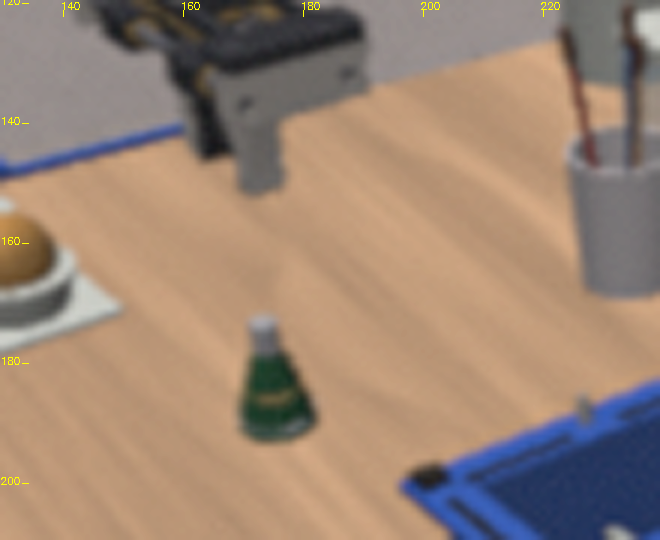

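View pics/a1.png

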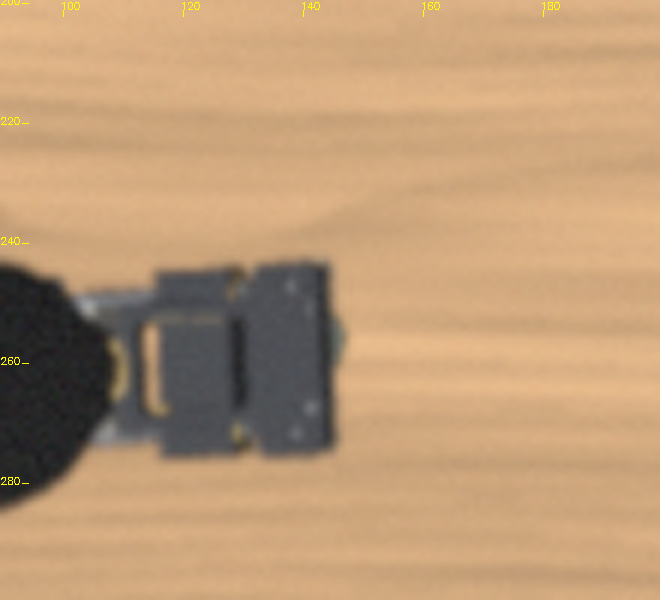

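Green is undisturbed: its cap is at (172,173) in the side view and the gripper is above it. I'll descend and grip.

```bash
python3 -m pendant '[[-0.001,0.001,0.04,0,0,0,-0.1],[-0.001,0.001,0.06,0,0,0,-0.1],[-0.001,0.001,0.075,0,0,0,-0.1],[-0.001,0.001,0.084,0,0,0,-0.1],[-0.001,0.001,0.084,0,0,0,-0.1]]'; python3 - <<'E'
from h import *
o=ctrl.get_obs();print(o["tool_pos"],o["orientation"])
t=cam("top");s=cam("side")
crop(s,130,120,110,90,6,"a3.png")
E
```

```text
clock: 2.15
tool_pos: [0.4636, 0.3566, 0.0474]
orientation: [180.0, 0.0, 4.3]
force: [-0.7, 0.4, -0.1]
opening: 0.0393
[0.46357975 0.35657566 0.04738366] [1.79983162e+02 7.40040490e-03 4.32529567e+00]
```

View pics/a3.png

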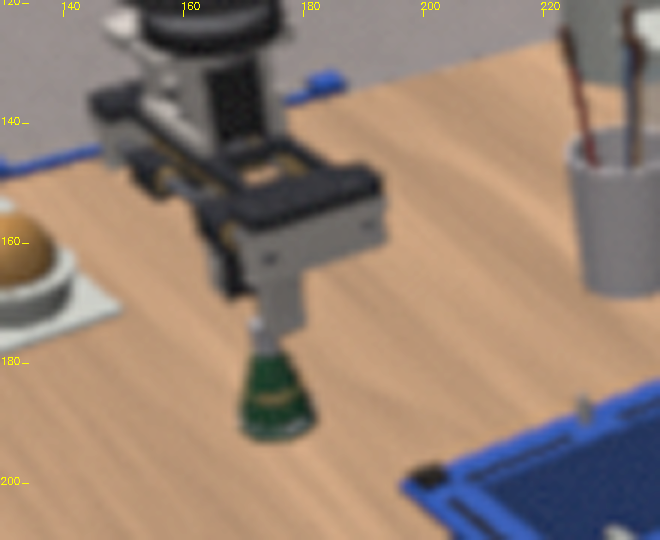

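```bash
python3 -m pendant '[[0,0,0,0,0,0,-1],[0,0,0,0,0,0,-1],[0,0,0,0,0,0,-1],[0,0,0,0,0,0,-1],[0,0,0,0,0,0,-1]]'; python3 - <<'E'
from h import *
o=ctrl.get_obs();print(o["tool_pos"],o["orientation"])
t=cam("top");s=cam("side")
crop(s,130,120,110,90,6,"a4.png")
E
```

```text
clock: 2.88
tool_pos: [0.4636, 0.3565, 0.0475]
orientation: [180.0, 0.0, 4.3]
force: [0.6, -0.0, -0.0]
opening: 0.0011
[0.46359569 0.35646199 0.04748148] [1.79998837e+02 1.07813959e-03 4.30798969e+00]
```

View pics/a4.png

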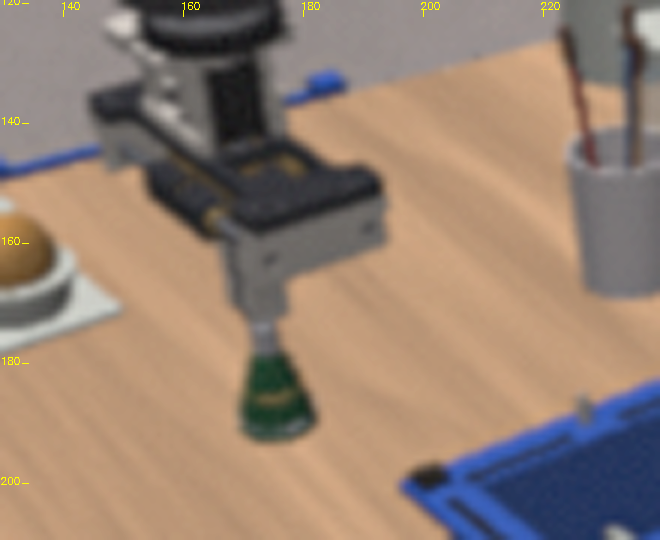

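The grip missed: the opening reads 1 mm and the fingers shut beside or behind the cap. I'll compare the projected TCP with the pictures.

```bash
python3 - <<'E'
from h import *
np.set_printoptions(precision=4,suppress=True)
t=cam("top");s=cam("side");o=ctrl.get_obs();p=o["tool_pos"]
print(proj(s,p),proj(t,p), "bell top/foot expected", proj(s,[.464,.357,.066]),proj(s,[.464,.357,0]),proj(t,[.464,.357,0]))
print(atz(t,(139.5,256.3),0),atz(t,(139.5,256.3),.01))
# side foot: rim ellipse centre
print(atz(s,(174.5,190.5),0))
crop(t,100,225,70,60,10,"a5.png");crop(s,150,140,50,60,10,"a6.png")
E
```

```text
[174.5261 178.4168] [134.4687 257.6015] bell top/foot expected [173.7654 173.5128] [176.5529 190.2125] [139.6349 256.7129]
[0.4652 0.3575 0.    ] [0.4657 0.3542 0.01  ]
[0.4575 0.3593 0.    ]
```

View pics/a5.png

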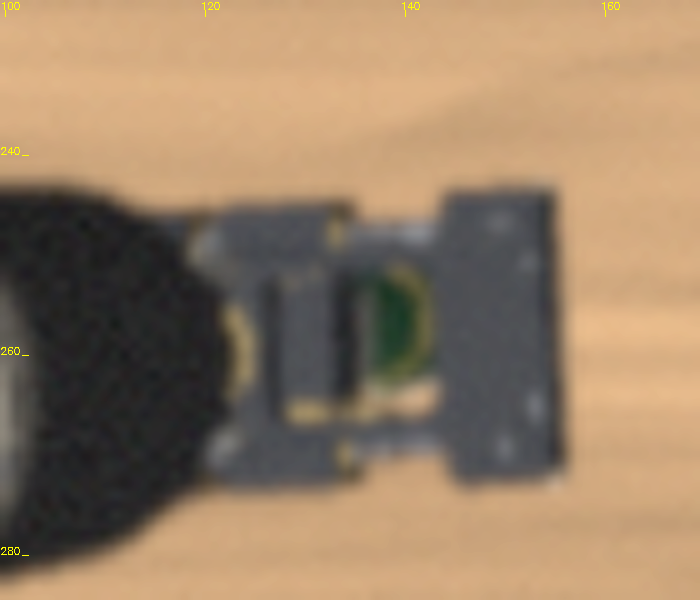

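View pics/a6.png

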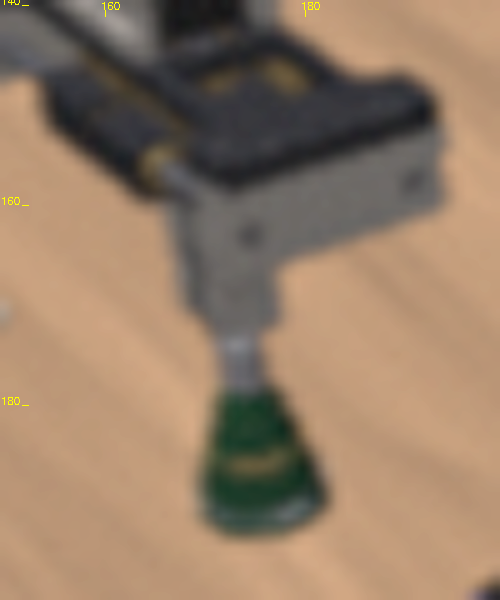

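```bash
python3 -m pendant '[[0,0,-0.05,0,0,0,-1],[0,0,-0.1,0,0,0,-1],[0.03,0.05,-0.11,0,0,0,-1],[0.03,0.1,-0.11,0,0,0,-1],[0.03,0.15,-0.11,0,0,0,-1],[0.03,0.2,-0.11,0,0,0,-1],[0.03,0.2,-0.11,0,0,0,-1],[0.03,0.2,-0.11,0,0,0,-1]]'; python3 - <<'E'
from h import *
np.set_printoptions(precision=4,suppress=True)
t=cam("top");s=cam("side");o=ctrl.get_obs();p=o["tool_pos"]
print(p,proj(s,p),proj(t,p),"base",proj(t,[0,0,0]),proj(s,[0,0,0]))
for d in ([.05,0,0],[0,.05,0],[0,0,.05]): print(proj(s,p+d)-proj(s,p),proj(t,p+d)-proj(t,p))
crop(t,170,200,110,90,7,"a7.png");crop(s,170,90,110,100,6,"a8.png")
E
```

```text
clock: 4.08
tool_pos: [0.5088, 0.1593, 0.1577]
orientation: [-180.0, -0.0, 4.3]
force: [0.2, -0.0, 0.1]
opening: 0.0003
[0.5087 0.1601 0.1575] [210.8256 169.6343] [194.6878 243.6952] base [253.5589 414.6962] [ 50.056  321.2297]
[14.94   -4.6881] [  0.5528 -18.6972]
[-7.7483 -6.6927] [-18.7573  -0.2741]
[ -1.6025 -15.2578] [-3.7841  0.2641]
```

View pics/a7.png

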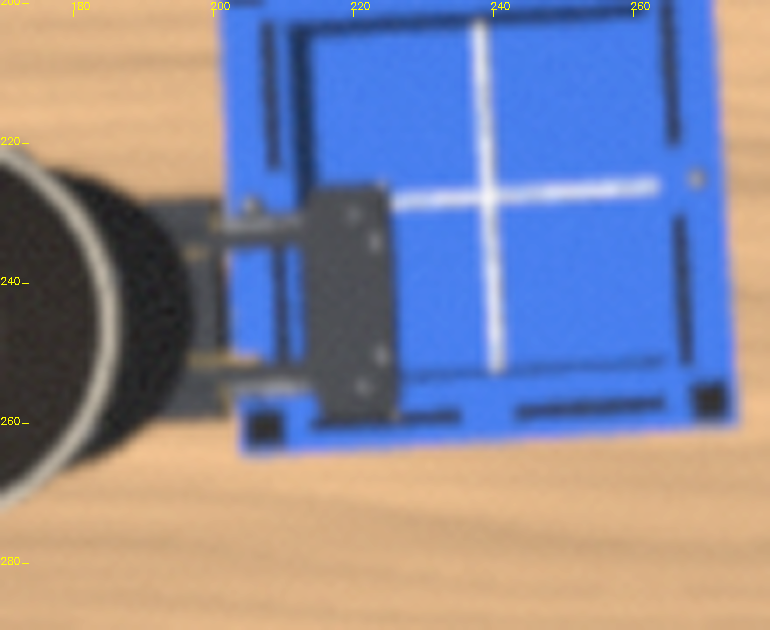

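View pics/a8.png

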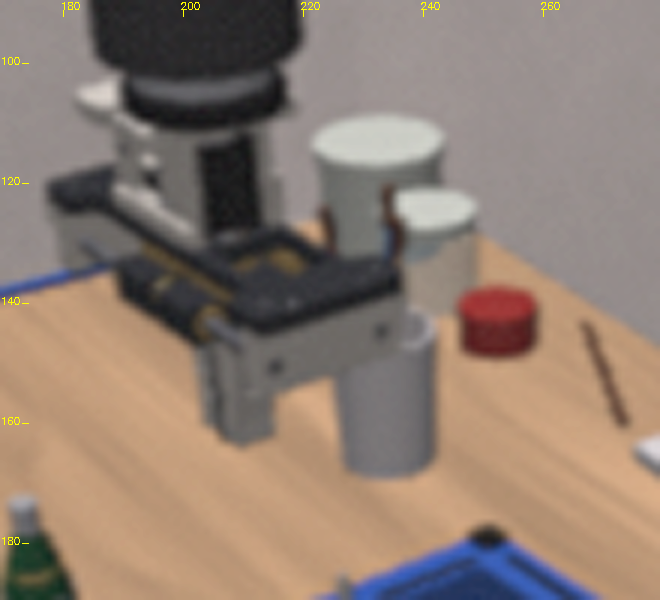

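The shut tips show at about (209,162) in the side view, but the reported TCP projects to (210.8,169.6). The real tips therefore look some 20 mm higher than reported, which fits the miss. I'll check this by touching the clear bench gently.

```bash
python3 -m pendant '[[0.02,-0.05,0,0,0,0,-1],[0.04,-0.1,0,0,0,0,-1],[0.062,-0.146,0,0,0,0,-1],[0.062,-0.146,0.04,0,0,0,-1],[0.062,-0.146,0.08,0,0,0,-1],[0.062,-0.146,0.12,0,0,0,-1],[0.062,-0.146,0.14,0,0,0,-1],[0.062,-0.146,0.145,0,0,0,-1],[0.062,-0.146,0.145,0,0,0,-1]]'; python3 - <<'E'
from h import *
np.set_printoptions(precision=4,suppress=True)
t=cam("top");s=cam("side");o=ctrl.get_obs();p=o["tool_pos"]
print(p,proj(s,p),proj(t,p))
crop(s,150,90,110,100,6,"b1.png")
E
```

```text
clock: 5.3
tool_pos: [0.5595, 0.3104, 0.0126]
orientation: [180.0, -0.0, 4.4]
force: [-0.2, -0.6, -0.4]
opening: 0.0003
[0.5599 0.3105 0.0136] [207.582  184.2876] [154.768  225.4258]
```

View pics/b1.png

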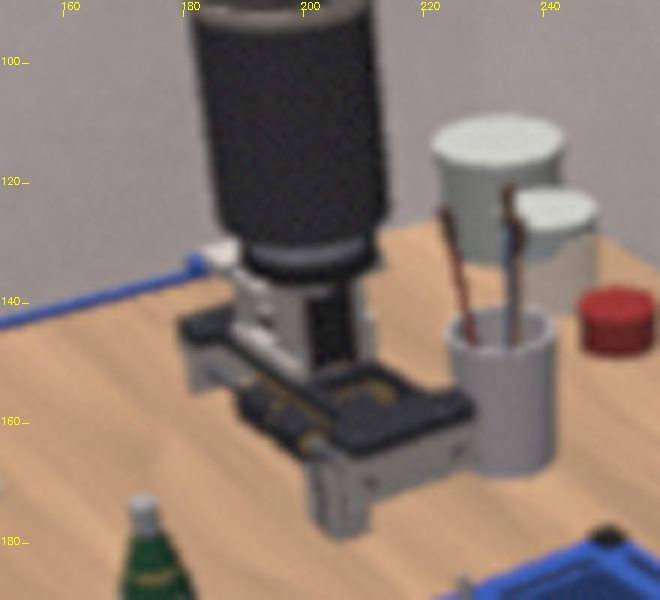

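```bash
python3 -m pendant '[[0,0,0.008,0,0,0,-1],[0,0,0.012,0,0,0,-1],[0,0,0.012,0,0,0,-1]]'; python3 -m pendant '[[0,0,0.003,0,0,0,-1],[0,0,0.003,0,0,0,-1]]';python3 -m pendant '[[0,0,0.003,0,0,0,-1],[0,0,0.003,0,0,0,-1]]'
```

```text
clock: 5.78
tool_pos: [0.5592, 0.3092, 0.0001]
orientation: [180.0, 0.0, 4.3]
force: [-0.3, 0.3, -0.2]
opening: 0.0003
clock: 6.02
tool_pos: [0.5593, 0.3094, -0.0027]
orientation: [180.0, 0.0, 4.3]
force: [0.0, 0.4, 0.3]
opening: 0.0006
clock: 6.28
tool_pos: [0.5592, 0.3094, -0.0058]
orientation: [180.0, 0.0, 4.3]
force: [-0.3, 0.5, 0.4]
opening: 0.0004
```

The reported TCP is below z = 0 and there is no contact force, so the offset is real. I'll continue in small steps.

```bash
python3 -m pendant '[[0,0,0.004,0,0,0,-1],[0,0,0.006,0,0,0,-1]]';python3 -m pendant '[[0,0,0.002,0,0,0,-1],[0,0,0.002,0,0,0,-1]]';python3 -m pendant '[[0,0,0.002,0,0,0,-1],[0,0,0.002,0,0,0,-1]]'|grep -E "pos|force"
```

```text
clock: 6.52
tool_pos: [0.5593, 0.3094, -0.0119]
orientation: [180.0, 0.0, 4.3]
force: [0.1, -0.2, -0.1]
opening: 0.0004
clock: 6.78
tool_pos: [0.5593, 0.3094, -0.0138]
orientation: [180.0, 0.0, 4.3]
force: [-0.5, 0.8, 0.2]
opening: 0.0003
tool_pos: [0.5593, 0.3095, -0.0157]
force: [0.5, 1.0, 0.7]
```

```bash
python3 -c "
from h import *
s=cam('side');crop(s,170,140,70,60,10,'b2.png');o=ctrl.get_obs();print(o['tool_pos'],proj(s,o['tool_pos']),o['force'])"
```

```text
[ 0.55936687  0.30948872 -0.01559047] [208.36832252 191.5829239 ] [0.34563837 0.12062609 0.41139875]
```

View pics/b2.png

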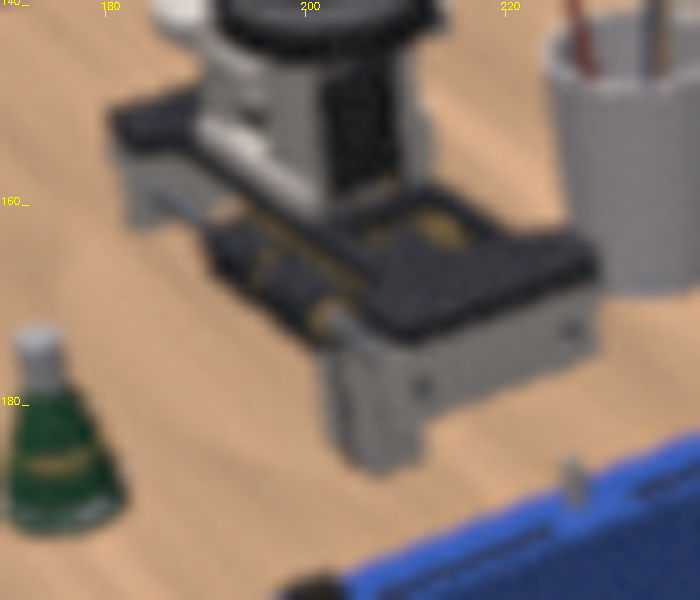

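```bash
python3 -m pendant '[[0,0,0.002,0,0,0,-1],[0,0,0.002,0,0,0,-1]]'|grep -E "pos|force";python3 -m pendant '[[0,0,0.0015,0,0,0,-1],[0,0,0.0015,0,0,0,-1]]'|grep -E "pos|force"
```

```text
tool_pos: [0.5593, 0.3094, -0.0177]
force: [0.1, -0.4, 0.5]
tool_pos: [0.5593, 0.3094, -0.0192]
force: [-0.9, 0.2, 0.7]
```

```bash
python3 -m pendant '[[0,0,0.0015,0,0,0,-1],[0,0,0.0015,0,0,0,-1]]'|grep -E "pos|force";python3 -m pendant '[[0,0,0.0015,0,0,0,-1],[0,0,0.0015,0,0,0,-1]]'|grep -E "pos|force"
```

```text
tool_pos: [0.5593, 0.3095, -0.0207]
force: [0.1, -0.5, -0.3]
tool_pos: [0.5593, 0.3095, -0.0222]
force: [-0.5, -0.2, -0.3]
```

```bash
python3 -m pendant '[[0,0,0.0015,0,0,0,-1],[0,0,0.0015,0,0,0,-1]]'|grep -E "pos|force";python3 -m pendant '[[0,0,0.0015,0,0,0,-1],[0,0,0.0015,0,0,0,-1]]'|grep -E "pos|force"
```

```text
tool_pos: [0.5593, 0.3094, -0.0237]
force: [0.1, 1.0, -0.3]
tool_pos: [0.5595, 0.3096, -0.0247]
force: [-0.8, -0.8, 3.4]
```

Contact came at a reported z of about −0.024, so true tip z ≈ reported + 24 mm. I'll correct all heights by this and go back to green.

```bash
cat >> h.py <<'E'
DZ=0.024
def go(x,y,ztip,yaw=4.3): return delta([x,y,ztip-DZ],yaw)
E
python3 -c "
from h import *
print(go(.4635,.357,.1))"
```

```text
[-0.0922, -0.0545, -0.1007, -0.0001, -0.0003, 0.0003]
```

```bash
python3 -m pendant '[[0,0,-0.05,0,0,0,-0.1],[0,0,-0.1,0,0,0,-0.1],[-0.046,-0.027,-0.1,0,0,0,-0.1],[-0.092,-0.0545,-0.1,0,0,0,-0.1],[-0.092,-0.0545,-0.08,0,0,0,-0.1],[-0.092,-0.0545,-0.06,0,0,0,-0.1],[-0.092,-0.0545,-0.05,0,0,0,-0.1],[-0.092,-0.0545,-0.05,0,0,0,-0.1],[-0.092,-0.0545,-0.05,0,0,0,-0.1]]'; python3 -c "
from h import *
print(go(.4635,.357,.047))
s=cam('side');crop(s,140,140,60,60,10,'b3.png')
t=cam('top');crop(t,100,225,70,60,10,'b4.png')"
```

```text
clock: 9.7
tool_pos: [0.4641, 0.3572, 0.0255]
orientation: [-180.0, -0.0, 4.3]
force: [0.2, -0.6, -0.3]
opening: 0.0395
[-0.0006, 0.0002, 0.0025, -0.0005, -0.0006, 0.0]
```

View pics/b3.png

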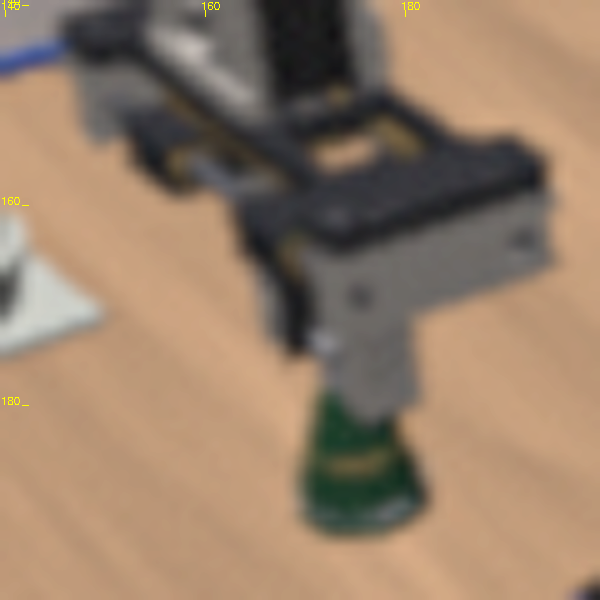

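View pics/b4.png

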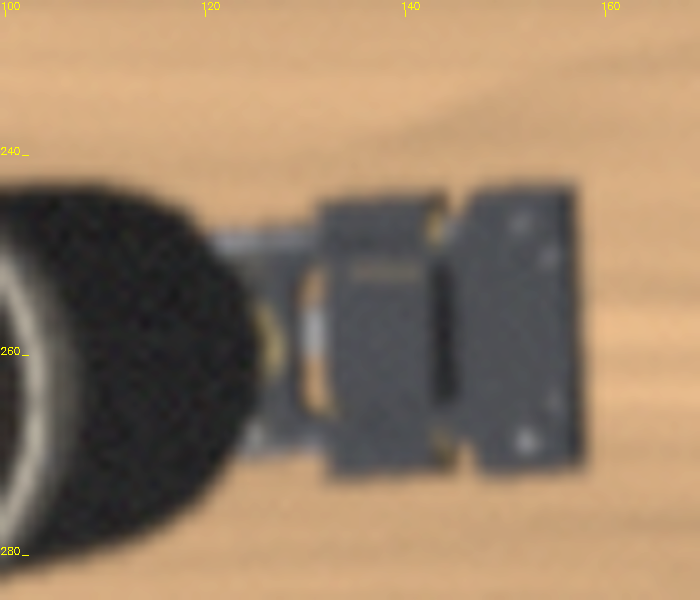

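The cap now sits between the fingers: it is visible at (171,174) in the side view and at (131,257) through the gap in the top view. I'll close.

```bash
python3 -m pendant '[[0,0,0.001,0,0,0,-1],[0,0,0.001,0,0,0,-1],[0,0,0.001,0,0,0,-1],[0,0,0.001,0,0,0,-1]]'; python3 -c "
from h import *
o=ctrl.get_obs();p=o['tool_pos'];print(o['opening'])
c=np.array([.5565,.0527]);r=R.from_euler('z',4.3,degrees=True).as_matrix()[:2,:2]
for k in((1,1),(-1,1),(1,-1),(-1,-1)): print(k,c+r@(np.array(k)*.035))
x,y=c+r@np.array([.035,.035]);print(go(x,y,.15))"
```

```text
clock: 10.3
tool_pos: [0.4635, 0.3569, 0.0239]
orientation: [180.0, 0.0, 4.3]
force: [0.5, 0.4, -0.6]
opening: 0.0149
0.01494932305322725
(1, 1) [0.58877722 0.09022574]
(-1, 1) [0.51897426 0.08497722]
(1, -1) [0.59402574 0.02042278]
(-1, -1) [0.52422278 0.01517426]
[0.1049, 0.2754, -0.1021, 0.0001, 0.0001, 0.0001]
```

```bash
python3 -m pendant '[[0,0,-0.03,0,0,0,-1],[0,0,-0.08,0,0,0,-1],[0,0,-0.13,0,0,0,-1],[0.015,0.04,-0.13,0,0,0,-1],[0.034,0.09,-0.13,0,0,0,-1],[0.055,0.145,-0.13,0,0,0,-1],[0.075,0.2,-0.13,0,0,0,-1],[0.095,0.25,-0.13,0,0,0,-1],[0.105,0.275,-0.13,0,0,0,-1],[0.105,0.275,-0.13,0,0,0,-1],[0.105,0.275,-0.13,0,0,0,-1]]'; python3 -c "
from h import *
print(go(.5888,.0902,.055))
s=cam('side');cv2.imwrite('pics/c0.png',s['image'][100:300,150:420].repeat(2,0).repeat(2,1))"
```

```text
clock: 11.68
tool_pos: [0.5887, 0.0908, 0.1538]
orientation: [-180.0, 0.0, 4.3]
force: [-0.4, -0.2, -1.6]
opening: 0.0151
[0.0001, 0.0006, 0.1228, -0.0, 0.0004, -0.0002]
```

View pics/c0.png

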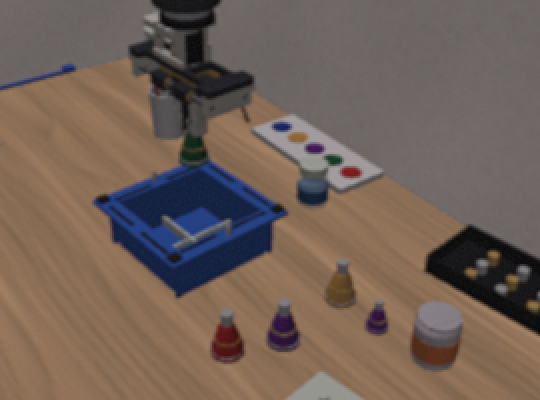

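Green is held and hangs upright above the compartment. I'll lower it now.

```bash
python3 -m pendant '[[0,0.0006,0.04,0,0,0,-1],[0,0.0006,0.08,0,0,0,-1],[0,0.0006,0.105,0,0,0,-1],[0,0.0006,0.117,0,0,0,-1],[0,0.0006,0.121,0,0,0,-1],[0,0.0006,0.122,0,0,0,-1]]'; python3 -m pendant '[[0,0,0.001,0,0,0,-1],[0,0,0.002,0,0,0,-1],[0,0,0.002,0,0,0,-1]]'
```

```text
clock: 12.48
tool_pos: [0.5895, 0.0906, 0.0327]
orientation: [-180.0, -0.1, 4.3]
force: [0.2, -0.8, -0.1]
opening: 0.0152
clock: 12.85
tool_pos: [0.5891, 0.09, 0.0303]
orientation: [-180.0, -0.0, 4.3]
force: [0.4, -0.8, -1.3]
opening: 0.0153
```

Open slightly, settle, then rise.

```bash
python3 -m pendant '[[0,0,0,0,0,0,-0.45],[0,0,0,0,0,0,-0.45],[0,0,0,0,0,0,-0.45],[0,0,-0.02,0,0,0,-0.45],[0,0,-0.06,0,0,0,-0.3],[0,0,-0.1,0,0,0,-0.3],[0,0,-0.12,0,0,0,-0.3]]'; python3 -c "
from h import *
s=cam('side');crop(s,190,160,170,130,4.5,'c1.png')
t=cam('top');crop(t,290,180,70,90,7,'c2.png')
print(go(.48,-.1577,.14),go(.5501,-.1844,.14))"
```

```text
clock: 13.72
tool_pos: [0.59, 0.0903, 0.1526]
orientation: [-180.0, -0.2, 4.3]
force: [0.3, -0.0, -0.2]
opening: 0.0308
[-0.1291, 0.2392, 0.0359, -0.0013, -0.0048, 0.0005] [-0.0612, 0.2711, 0.0362, -0.0013, -0.0048, 0.0005]
```

View pics/c1.png

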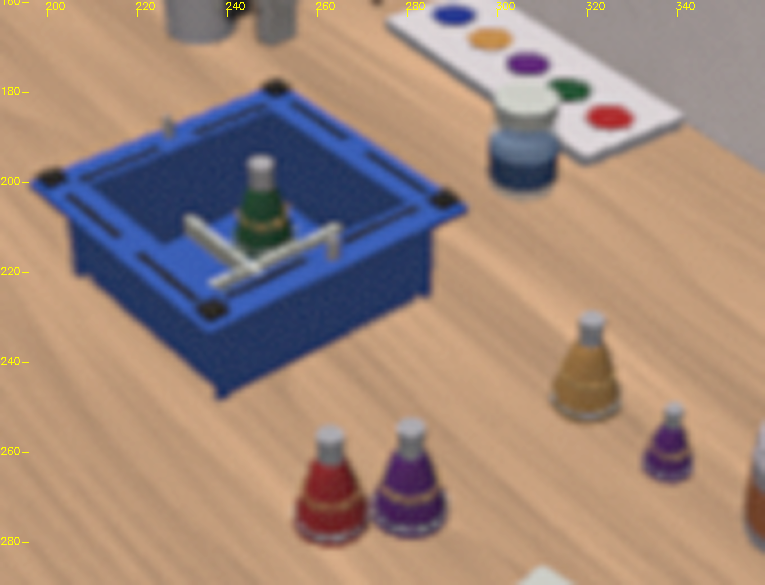

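View pics/c2.png

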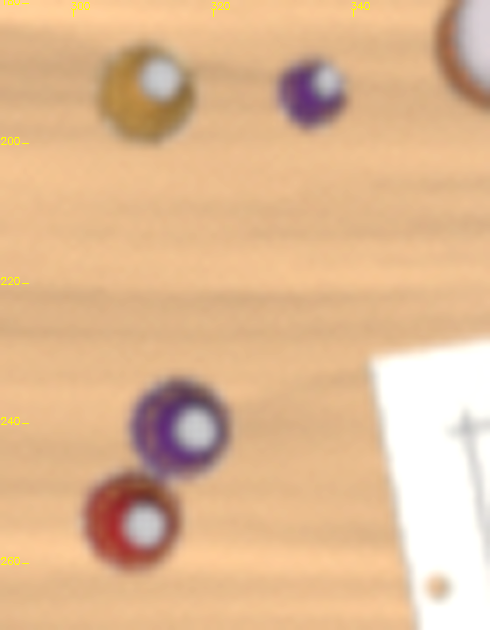

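Green stands in its compartment. In the meantime purple was knocked against red, so I'll remeasure both.

```bash
python3 -c "
from h import *
t=cam('top');s=cam('side')
for n,a,b in(('p',(317.8,240.8),(280.8,254.4)),('r',(310.2,254.5),(262.8,255.9)),('g',(312.4,190.5),(321.1,230.6))):print(n,atz(t,a,.066),tri(t,a,s,b))
p,_=tri(t,(317.8,240.8),s,(280.8,254.4));print(go(p[0],p[1],.11),go(p[0],p[1],.048))"
```

```text
p [ 0.52083357 -0.18046532  0.066     ] (array([ 0.51990146, -0.17975562,  0.06677304]), np.float64(0.0022376140740990244))
r [ 0.48073643 -0.15859386  0.066     ] (array([ 0.47984336, -0.15798004,  0.06646886]), np.float64(0.002146247940492429))
g [ 0.6683377  -0.16345216  0.066     ] (array([ 0.66759621, -0.16291337,  0.06550404]), np.float64(0.0019678465405596995))
[-0.0889, 0.2639, 0.0637, -0.0004, -0.0002, -0.0] [-0.0889, 0.2639, 0.1257, -0.0004, -0.0002, -0.0]
```

```bash
python3 -m pendant '[[-0.015,0.05,0,0,0,0,-0.3],[-0.03,0.1,0,0,0,0,-0.3],[-0.05,0.15,0,0,0,0,-0.3],[-0.068,0.2,0,0,0,0,-0.3],[-0.084,0.25,0,0,0,0,-0.3],[-0.089,0.264,0.03,0,0,0,-0.3],[-0.089,0.264,0.06,0,0,0,-0.3],[-0.089,0.264,0.08,0,0,0,-0.3],[-0.089,0.264,0.085,0,0,0,-0.3],[-0.089,0.264,0.085,0,0,0,-0.3]]'; python3 -c "
from h import *
s=cam('side');crop(s,230,190,120,110,6,'d1.png')
t=cam('top');crop(t,280,200,80,80,7,'d2.png')
print(go(.52,-.18,.048))"
```

```text
clock: 15.18
tool_pos: [0.5198, -0.1799, 0.0645]
orientation: [180.0, 0.1, 4.3]
force: [0.5, 0.5, -1.0]
opening: 0.0305
[-0.0006, 0.0001, 0.0416, 0.0002, -0.0008, 0.0006]
```

View pics/d1.png

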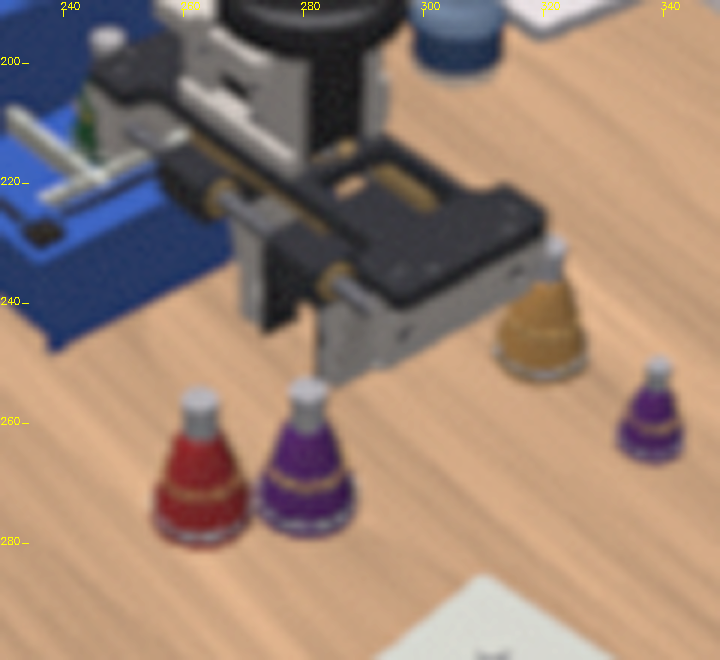

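View pics/d2.png

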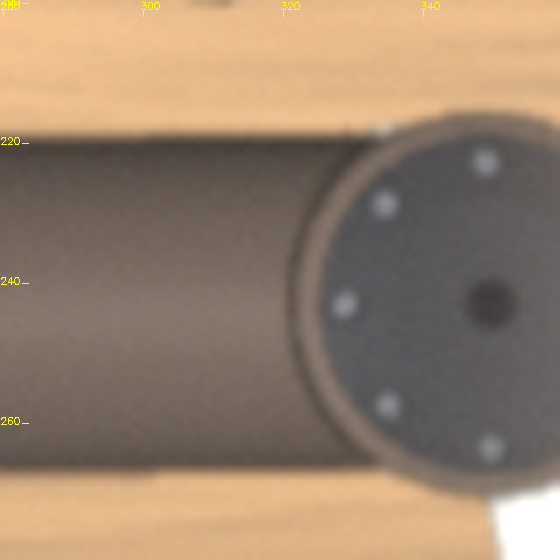

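```bash
python3 -m pendant '[[-0.0005,0,0.025,0,0,0,-0.3],[-0.0005,0,0.038,0,0,0,-0.3],[-0.0005,0,0.0415,0,0,0,-0.3],[-0.0005,0,0.0415,0,0,0,-0.3],[-0.0005,0,0.0415,0,0,0,-1],[-0.0005,0,0.0415,0,0,0,-1],[-0.0005,0,0.0415,0,0,0,-1],[-0.0005,0,0.0415,0,0,0,-1]]'; python3 -c "
from h import *
print(go(.594,.0204,.17))"
```

```text
clock: 16.27
tool_pos: [0.52, -0.18, 0.0239]
orientation: [180.0, -0.0, 4.3]
force: [-0.9, -0.5, 4.5]
opening: 0.0152
[0.089, -0.1942, -0.122, 0.0002, -0.0008, 0.0003]
```

```bash
python3 -m pendant '[[0,0,-0.03,0,0,0,-1],[0,0,-0.08,0,0,0,-1],[0,0,-0.13,0,0,0,-1],[0.018,-0.04,-0.13,0,0,0,-1],[0.04,-0.09,-0.13,0,0,0,-1],[0.062,-0.14,-0.13,0,0,0,-1],[0.082,-0.18,-0.13,0,0,0,-1],[0.089,-0.194,-0.13,0,0,0,-1],[0.089,-0.194,-0.13,0,0,0,-1],[0.089,-0.194,-0.13,0,0,0,-1]]'; python3 -c "
from h import *
print(go(.594,.0204,.055))
s=cam('side');cv2.imwrite('pics/d3.png',s['image'][100:300,150:420].repeat(2,0).repeat(2,1))"
```

```text
clock: 17.52
tool_pos: [0.5931, 0.0193, 0.1532]
orientation: [180.0, 0.0, 4.3]
force: [-0.4, -0.3, -0.8]
opening: 0.0151
[0.001, -0.001, 0.1222, 0.0002, 0.0008, -0.0004]
```

View pics/d3.png

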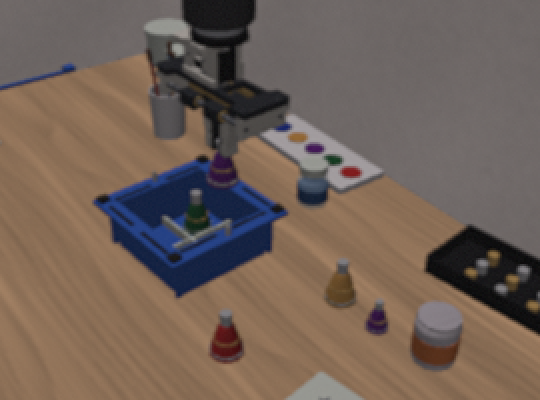

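Purple is held upright. I'll lower it into the (+,−) compartment.

```bash
python3 -m pendant '[[0.0005,-0.0005,0.04,0,0,0,-1],[0.0005,-0.0005,0.08,0,0,0,-1],[0.0005,-0.0005,0.105,0,0,0,-1],[0.0005,-0.0005,0.117,0,0,0,-1],[0.0005,-0.0005,0.121,0,0,0,-1],[0.0005,-0.0005,0.122,0,0,0,-1]]'; python3 -m pendant '[[0,0,0.001,0,0,0,-1],[0,0,0.001,0,0,0,-1]]'
```

```text
clock: 18.32
tool_pos: [0.5948, 0.0206, 0.0323]
orientation: [-180.0, -0.1, 4.3]
force: [-0.2, 0.5, -0.5]
opening: 0.0146
clock: 18.58
tool_pos: [0.5945, 0.0209, 0.0311]
orientation: [-180.0, -0.1, 4.3]
force: [-0.2, 0.2, -0.8]
opening: 0.0149
```

```bash
python3 -m pendant '[[0,0,0.001,0,0,0,-1],[0,0,0.001,0,0,0,-1],[0,0,0.001,0,0,0,-0.45],[0,0,0.001,0,0,0,-0.45],[0,0,0.001,0,0,0,-0.45],[0,0,-0.02,0,0,0,-0.45],[0,0,-0.06,0,0,0,-0.3],[0,0,-0.1,0,0,0,-0.3],[0,0,-0.12,0,0,0,-0.3],[0,0,-0.12,0,0,0,-0.3]]'; python3 -c "
from h import *
s=cam('side');crop(s,190,160,170,130,4.5,'e1.png')
t=cam('top');crop(t,290,180,70,90,7,'e2.png')
print(go(.4798,-.158,.17),go(.6676,-.1629,.17))"
```

```text
clock: 19.82
tool_pos: [0.5952, 0.021, 0.1523]
orientation: [-180.0, -0.2, 4.3]
force: [0.3, 0.5, -0.1]
opening: 0.0309
[-0.127, 0.1697, 0.0039, -0.0002, 0.0006, -0.0] [0.0599, 0.1886, 0.0038, -0.0002, 0.0006, -0.0]
```

View pics/e1.png

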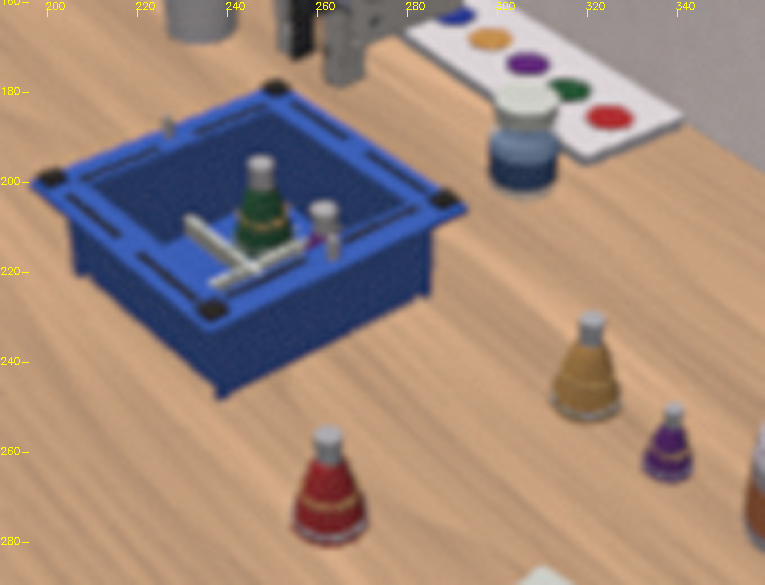

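View pics/e2.png

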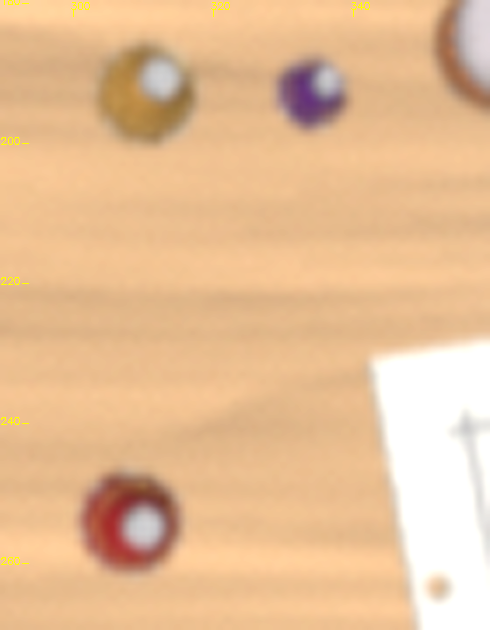

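Purple is in, with its cap at (261,206), and red is practically unmoved. Gold is next.

```bash
python3 -m pendant '[[0.015,0.05,0,0,0,0,-0.3],[0.03,0.1,0,0,0,0,-0.3],[0.045,0.15,0,0,0,0,-0.3],[0.06,0.189,0,0,0,0,-0.3],[0.06,0.189,0.04,0,0,0,-0.3],[0.06,0.189,0.08,0,0,0,-0.3],[0.06,0.189,0.088,0,0,0,-0.3],[0.06,0.189,0.088,0,0,0,-0.3]]'; python3 -c "
from h import *
s=cam('side');crop(s,260,170,110,110,6,'f1.png')
print(go(.6676,-.1630,.048))"
```

```text
clock: 20.92
tool_pos: [0.6681, -0.1633, 0.062]
orientation: [180.0, 0.1, 4.3]
force: [0.3, 0.8, 0.7]
opening: 0.0305
[-0.0013, -0.0004, 0.0393, 0.0005, -0.0007, 0.0008]
```

View pics/f1.png

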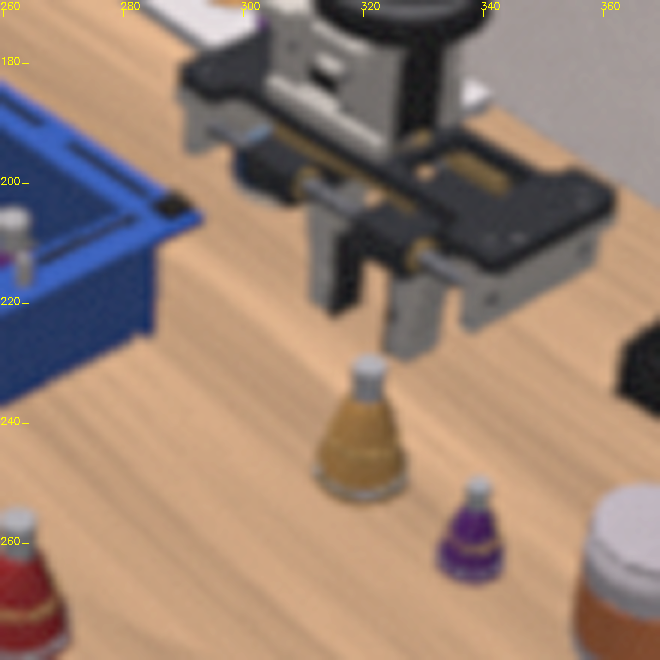

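The gripper is centred above gold, with its cap at (321,231). I'll descend and grip.

```bash
python3 -m pendant '[[-0.001,0,0.025,0,0,0,-0.3],[-0.001,0,0.036,0,0,0,-0.3],[-0.001,0,0.0393,0,0,0,-0.3],[-0.001,0,0.0393,0,0,0,-0.3],[-0.001,0,0.0393,0,0,0,-1],[-0.001,0,0.0393,0,0,0,-1],[-0.001,0,0.0393,0,0,0,-1],[-0.001,0,0.0393,0,0,0,-1]]'; python3 -c "
from h import *
print(go(.519,.085,.17))"
```

```text
clock: 21.98
tool_pos: [0.6676, -0.1633, 0.0237]
orientation: [180.0, -0.1, 4.3]
force: [-0.1, 0.7, 2.4]
opening: 0.0149
[-0.1294, -0.2588, -0.1224, 0.0002, -0.0009, 0.0003]
```

```bash
python3 -m pendant '[[0,0,-0.04,0,0,0,-1],[0,0,-0.09,0,0,0,-1],[0,0,-0.13,0,0,0,-1],[-0.02,-0.04,-0.13,0,0,0,-1],[-0.045,-0.09,-0.13,0,0,0,-1],[-0.07,-0.14,-0.13,0,0,0,-1],[-0.095,-0.19,-0.13,0,0,0,-1],[-0.12,-0.24,-0.13,0,0,0,-1],[-0.1295,-0.259,-0.13,0,0,0,-1],[-0.1295,-0.259,-0.13,0,0,0,-1],[-0.1295,-0.259,-0.13,0,0,0,-1]]'; python3 -c "
from h import *
print(go(.519,.085,.054))
s=cam('side');cv2.imwrite('pics/f3.png',s['image'][100:300,150:420].repeat(2,0).repeat(2,1))"
```

```text
clock: 23.35
tool_pos: [0.5188, 0.0849, 0.1531]
orientation: [180.0, 0.0, 4.3]
force: [0.8, -1.1, -1.1]
opening: 0.0152
[0.0003, -0.0001, 0.1231, 0.0001, 0.0001, 0.0003]
```

View pics/f3.png

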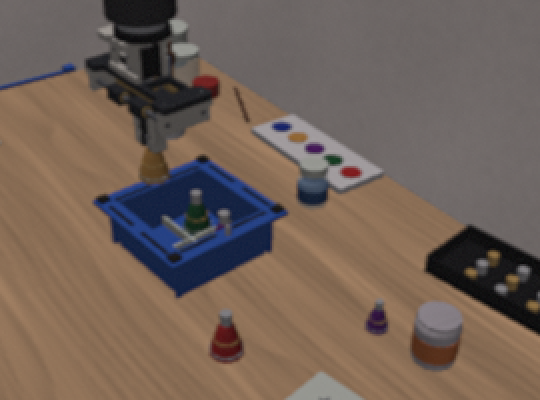

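```bash
python3 -m pendant '[[0,0,0.04,0,0,0,-1],[0,0,0.08,0,0,0,-1],[0,0,0.105,0,0,0,-1],[0,0,0.117,0,0,0,-1],[0,0,0.121,0,0,0,-1],[0,0,0.1225,0,0,0,-1],[0,0,0.1232,0,0,0,-1],[0,0,0.1236,0,0,0,-1]]'; python3 -m pendant '[[0,0,0,0,0,0,-0.45],[0,0,0,0,0,0,-0.45],[0,0,0,0,0,0,-0.45],[0,0,-0.02,0,0,0,-0.45],[0,0,-0.06,0,0,0,-0.3],[0,0,-0.1,0,0,0,-0.3],[0,0,-0.12,0,0,0,-0.3],[0,0,-0.12,0,0,0,-0.3]]'; python3 -c "
from h import *
s=cam('side');crop(s,190,160,170,130,4.5,'g1.png')
t=cam('top');crop(t,270,200,90,90,6,'g2.png')
print(go(.4798,-.158,.17))"
```

```text
clock: 24.4
tool_pos: [0.519, 0.0855, 0.0302]
orientation: [-180.0, -0.1, 4.3]
force: [0.6, -0.3, -0.3]
opening: 0.0149
clock: 25.4
tool_pos: [0.5196, 0.0857, 0.1514]
orientation: [-179.9, -0.2, 4.3]
force: [-0.4, -0.2, -0.6]
opening: 0.0304
[-0.0566, 0.2396, 0.0032, -0.0002, 0.0003, 0.0]
```

View pics/g1.png

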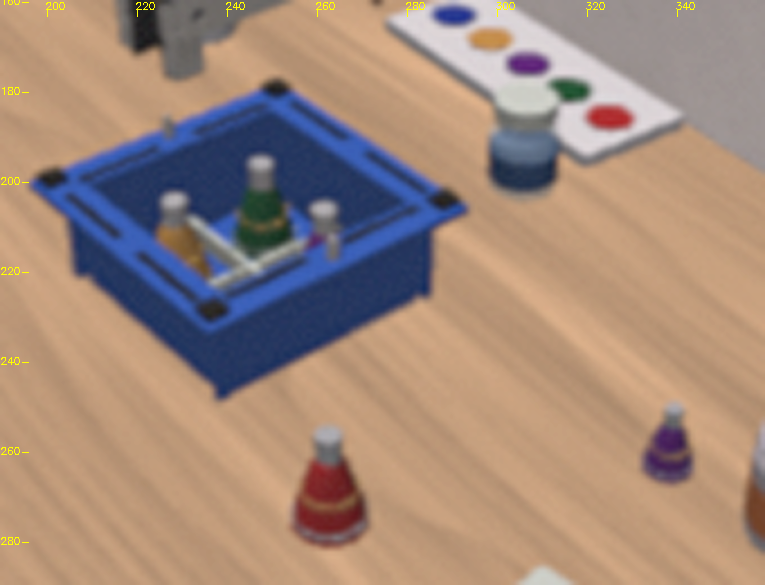

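View pics/g2.png

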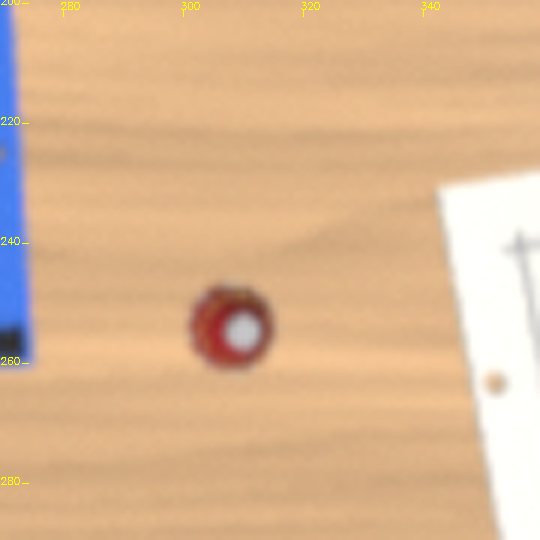

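Gold is in, with its cap at (227,205). Red is last, unchanged at about (310,254.5) in the top view.

```bash
python3 -m pendant '[[-0.012,0.05,0,0,0,0,-0.3],[-0.024,0.1,0,0,0,0,-0.3],[-0.036,0.15,0,0,0,0,-0.3],[-0.047,0.2,0,0,0,0,-0.3],[-0.0565,0.2395,0,0,0,0,-0.3],[-0.0565,0.2395,0.04,0,0,0,-0.3],[-0.0565,0.2395,0.08,0,0,0,-0.3],[-0.0565,0.2395,0.087,0,0,0,-0.3],[-0.0565,0.2395,0.087,0,0,0,-0.3]]'; python3 -c "
from h import *
s=cam('side');crop(s,210,190,110,100,6,'i1.png')
print(go(.4797,-.158,.048))"
```

```text
clock: 26.62
tool_pos: [0.4802, -0.1579, 0.0624]
orientation: [180.0, 0.1, 4.3]
force: [0.9, 0.5, 0.0]
opening: 0.0305
[-0.0013, 0.0001, 0.0393, 0.0004, -0.0004, 0.0008]
```

View pics/i1.png

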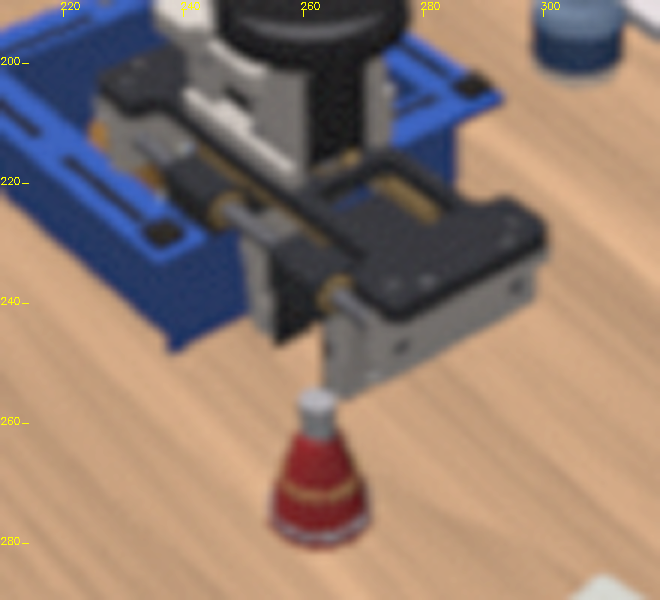

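```bash
python3 -m pendant '[[-0.001,0,0.025,0,0,0,-0.3],[-0.001,0,0.036,0,0,0,-0.3],[-0.001,0,0.0393,0,0,0,-0.3],[-0.001,0,0.0393,0,0,0,-0.3],[-0.001,0,0.0393,0,0,0,-1],[-0.001,0,0.0393,0,0,0,-1],[-0.001,0,0.0393,0,0,0,-1],[-0.001,0,0.0393,0,0,0,-1]]'; python3 -c "
from h import *
print(go(.524,.0152,.17))"
```

```text
clock: 27.68
tool_pos: [0.4797, -0.158, 0.0237]
orientation: [180.0, -0.0, 4.3]
force: [-2.1, 0.5, 5.6]
opening: 0.0148
[0.0573, -0.1693, -0.1223, 0.0002, -0.0008, 0.0003]
```

```bash
python3 -m pendant '[[0,0,-0.04,0,0,0,-1],[0,0,-0.09,0,0,0,-1],[0,0,-0.13,0,0,0,-1],[0.014,-0.04,-0.13,0,0,0,-1],[0.03,-0.09,-0.13,0,0,0,-1],[0.047,-0.14,-0.13,0,0,0,-1],[0.057,-0.169,-0.13,0,0,0,-1],[0.057,-0.169,-0.13,0,0,0,-1],[0.057,-0.169,-0.13,0,0,0,-1]]'; python3 -c "
from h import *
print(go(.524,.0152,.054))
s=cam('side');cv2.imwrite('pics/i3.png',s['image'][100:300,150:420].repeat(2,0).repeat(2,1))"
```

```text
clock: 28.8
tool_pos: [0.5229, 0.0148, 0.1529]
orientation: [180.0, 0.1, 4.3]
force: [0.8, -0.0, -0.6]
opening: 0.0152
[0.0012, -0.0003, 0.1229, 0.0001, 0.001, 0.0005]
```

View pics/i3.png

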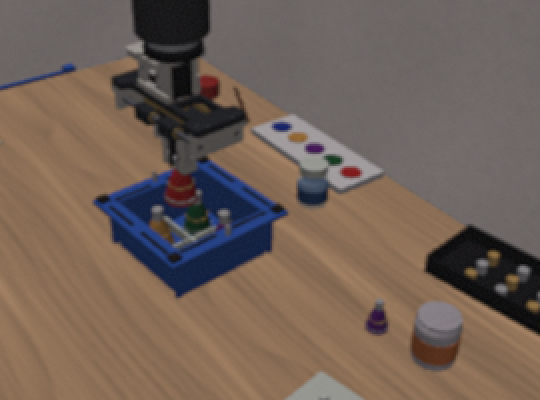

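```bash
python3 -m pendant '[[0,0,0.04,0,0,0,-1],[0,0,0.08,0,0,0,-1],[0,0,0.105,0,0,0,-1],[0,0,0.117,0,0,0,-1],[0,0,0.121,0,0,0,-1],[0,0,0.1225,0,0,0,-1],[0,0,0.123,0,0,0,-1],[0,0,0.1235,0,0,0,-1]]'; python3 -m pendant '[[0,0,0,0,0,0,-0.45],[0,0,0,0,0,0,-0.45],[0,0,0,0,0,0,-0.45],[0,0,-0.02,0,0,0,-0.45],[0,0,-0.06,0,0,0,-0.3],[0,0,-0.1,0,0,0,-0.3],[0,0,-0.12,0,0,0,-0.3],[0,0.05,-0.12,0,0,0,-0.3],[0,0.1,-0.12,0,0,0,-0.3],[0,0.15,-0.12,0,0,0,-0.3],[0,0.2,-0.12,0,0,0,-0.3],[0,0.2,-0.12,0,0,0,-0.3]]'; python3 -c "
from h import *
s=cam('side');crop(s,190,160,100,90,7,'j1.png')
t=cam('top');crop(t,190,180,90,90,6,'j2.png');cv2.imwrite('pics/j3.png',t['image'])
print(go(.4705,-.382,.17,10.4))"
```

```text
clock: 29.85
tool_pos: [0.5239, 0.0151, 0.0304]
orientation: [-180.0, -0.1, 4.3]
force: [0.6, 0.2, -1.0]
opening: 0.0151
clock: 31.35
tool_pos: [0.5381, -0.1874, 0.1493]
orientation: [180.0, 0.0, 4.1]
force: [-0.5, 0.8, -0.7]
opening: 0.0308
[-0.0819, 0.1915, 0.0034, -0.0002, 0.0006, -0.108]
```

View pics/j1.png

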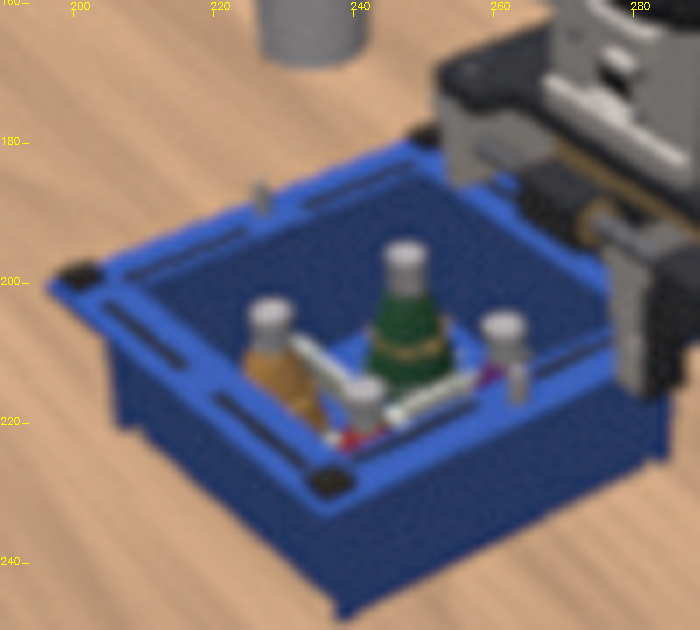

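View pics/j2.png

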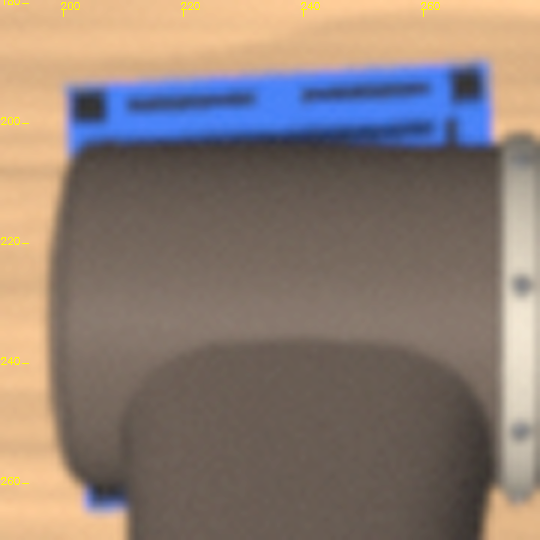

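All four caps show upright in the box. Next is the lid.

```bash
python3 -m pendant '[[-0.02,0.05,0,0,0,-0.03,-0.2],[-0.04,0.1,0,0,0,-0.06,-0.2],[-0.062,0.15,0,0,0,-0.108,-0.2],[-0.082,0.1915,0,0,0,-0.108,-0.2],[-0.082,0.1915,0.05,0,0,-0.108,-0.2],[-0.082,0.1915,0.09,0,0,-0.108,-0.2],[-0.082,0.1915,0.1,0,0,-0.108,-0.2],[-0.082,0.1915,0.1,0,0,-0.108,-0.2]]'; python3 -c "
from h import *
s=cam('side');crop(s,240,220,145,130,5,'k1.png');o=ctrl.get_obs();print(proj(s,o['tool_pos']+[0,0,DZ]))
t=cam('top');cv2.imwrite('pics/k2.png',t['image'])
print(go(.4705,-.382,.011,10.4),o['orientation'])"
```

```text
clock: 32.45
tool_pos: [0.4717, -0.3811, 0.0502]
orientation: [180.0, 0.0, 10.6]
force: [1.0, -0.6, 0.4]
opening: 0.0349
[318.77364534 311.88349453]
[-0.0023, -0.0003, 0.0646, 0.0017, -0.002, 0.003] [ 1.79931965e+02 -6.30720675e-02  1.05864048e+01]
```

View pics/k1.png

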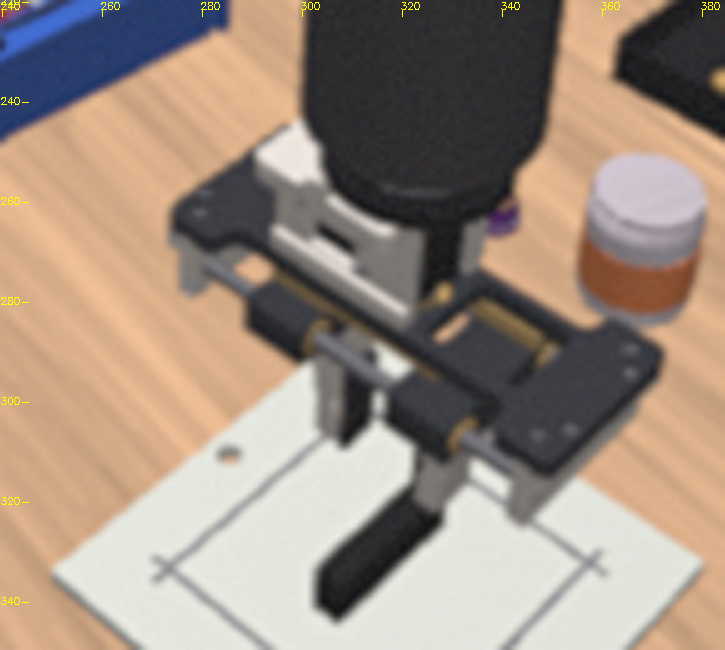

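View pics/k2.png

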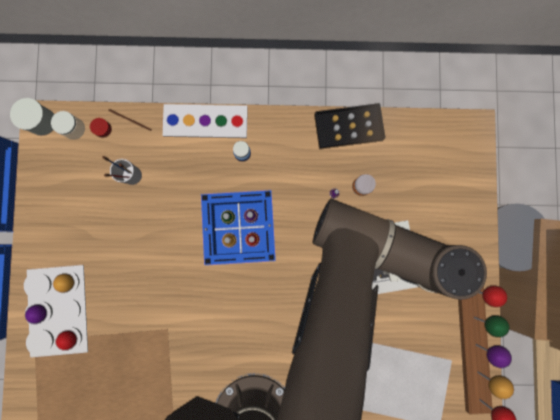

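The gripper is centred above the handle, and the box with its four bells shows clear in the top view. I'll descend and grip the handle, and refine the box pose from this view.

```bash
python3 -m pendant '[[-0.001,0,0.03,0,0,0,-0.2],[-0.0015,0,0.055,0,0,0.002,-0.2],[-0.0015,0,0.0645,0,0,0.002,-0.2],[-0.0015,0,0.0645,0,0,0.002,-0.2],[-0.0015,0,0.0645,0,0,0.002,-1],[-0.0015,0,0.0645,0,0,0.002,-1],[-0.0015,0,0.0645,0,0,0.002,-1],[-0.0015,0,0.0645,0,0,0.002,-1]]'; python3 -c "
from h import *
t=cam('top');crop(t,195,185,85,85,7,'k3.png')"
```

```text
clock: 33.55
tool_pos: [0.4701, -0.3821, -0.0139]
orientation: [180.0, -0.1, 10.4]
force: [-0.1, 2.0, 7.1]
opening: 0.016
```

View pics/k3.png

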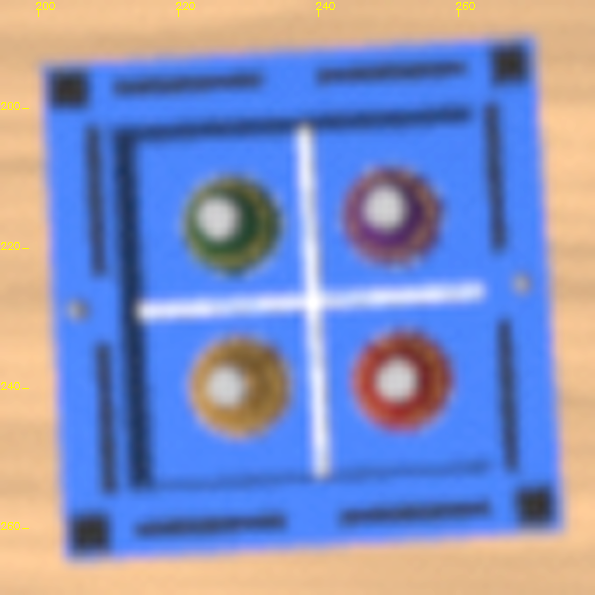

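```bash
cat >> h.py <<'E'
from scipy.optimize import least_squares
def fit2d(s,obs,x0):
    """obs: list of (local x,y, world z, u,v) -> x,y,yaw"""
    def f(q):
        c,d=np.cos(q[2]),np.sin(q[2])
        return np.concatenate([proj(s,[q[0]+c*a-d*b,q[1]+d*a+c*b,z])-np.array([u,v]) for a,b,z,u,v in obs])
    r=least_squares(f,x0); return r.x[:2].round(4),np.degrees(r.x[2]).round(2),np.abs(r.fun).max().round(2)
E
python3 -c "
from h import *
t=cam('top')
F=lambda x,y:(195+x/7-.5,185+y/7-.5)
g=[(.091,.091,.0865,*F(69,89)),(.091,-.091,.0865,*F(510,64)),(-.091,-.091,.0865,*F(535,506)),(-.091,.091,.0865,*F(90,533))]
p=[(0,.091,.0965,*F(78,310)),(0,-.091,.0965,*F(521,285))]
e=[(.1025,.1025,.08,*F(43,66)),(.1025,-.1025,.08,*F(533,38)),(-.1025,-.1025,.08,*F(562,532)),(-.1025,.1025,.08,*F(68,560))]
for o in(g,p,e,g+p+e):print(fit2d(t,o,[.556,.052,.07]))
f=lambda x,y:(335+x/6-.5,215+y/6-.5)
c=[(.1025,.1025,.008,*f(48,98)),(.1025,-.1025,.008,*f(440,32)),(-.1025,-.1025,.008,*f(515,430)),(-.1025,.1025,.008,*f(120,497))]
hh=[(0,.091,.004,*f(106,293)),(0,-.091,.004,*f(454,233))]
for o in(c,hh,c+hh):print('lid',fit2d(t,o,[.47,-.38,.18]))
"
```

```text
(array([0.5573, 0.0527]), np.float64(4.23), np.float64(0.15))
(array([0.5567, 0.0524]), np.float64(4.1), np.float64(0.39))
(array([0.5572, 0.053 ]), np.float64(4.25), np.float64(0.55))
(array([0.5571, 0.0527]), np.float64(4.23), np.float64(0.5))
lid (array([ 0.4699, -0.3827]), np.float64(10.31), np.float64(0.1))
lid (array([ 0.4697, -0.3835]), np.float64(10.46), np.float64(0.03))
lid (array([ 0.4698, -0.383 ]), np.float64(10.33), np.float64(0.19))
```

```bash
python3 -m pendant '[[0,0,-0.01,0,0,0,-1],[0,0,-0.04,0,0,0,-1],[0,0,-0.08,0,0,0,-1],[0,0,-0.12,0,0,0,-1],[0,0,-0.14,0,0,0,-1],[0,0,-0.14,0,0,0,-1]]'; python3 -c "
from h import *
print(go(.5573,.0533,.15,4.23),go(.5573,.0533,.135,4.23))
s=cam('side');cv2.imwrite('pics/l1.png',s['image'])"
```

```text
clock: 34.4
tool_pos: [0.4701, -0.3821, 0.1267]
orientation: [179.9, -0.1, 10.4]
force: [-0.5, -1.0, -5.7]
opening: 0.0161
[0.1642, -0.4126, 0.0006, 0.001, -0.0023, 0.1072] [0.1641, -0.4126, 0.0156, 0.001, -0.0023, 0.1072]
```

View pics/l1.png

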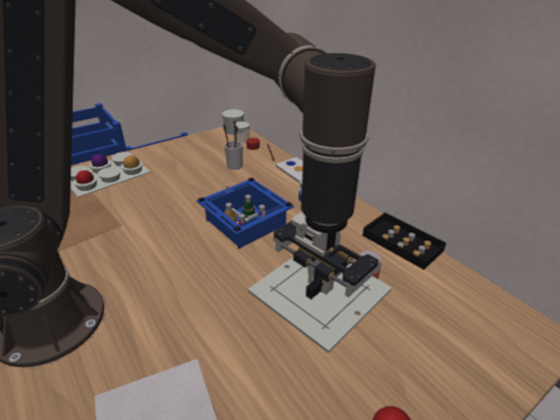

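The lid is lifted and level, and its weight shows (−5.7 N against a baseline near 0). I'll carry it over the box.

```bash
python3 -m pendant '[[0.01,-0.025,0,0,0,0.02,-1],[0.025,-0.063,0,0,0,0.04,-1],[0.043,-0.107,0,0,0,0.06,-1],[0.06,-0.15,0,0,0,0.08,-1],[0.08,-0.2,0,0,0,0.107,-1],[0.1,-0.25,0,0,0,0.107,-1],[0.12,-0.3,0,0,0,0.107,-1],[0.14,-0.35,0,0,0,0.107,-1],[0.154,-0.388,0,0,0,0.107,-1],[0.162,-0.407,0,0,0,0.107,-1],[0.164,-0.4125,0,0,0,0.107,-1],[0.164,-0.4125,0,0,0,0.107,-1]]'; python3 -c "
from h import *
print(go(.5573,.0533,.13,4.23))
s=cam('side');crop(s,170,120,160,130,5,'l2.png');t=cam('top');cv2.imwrite('pics/l3.png',t['image'])"
```

```text
clock: 35.95
tool_pos: [0.5559, 0.0528, 0.1244]
orientation: [180.0, 0.1, 4.2]
force: [0.2, -0.8, -6.3]
opening: 0.0156
[0.0015, -0.0004, 0.0184, 0.0005, 0.0018, 0.0002]
```

View pics/l2.png

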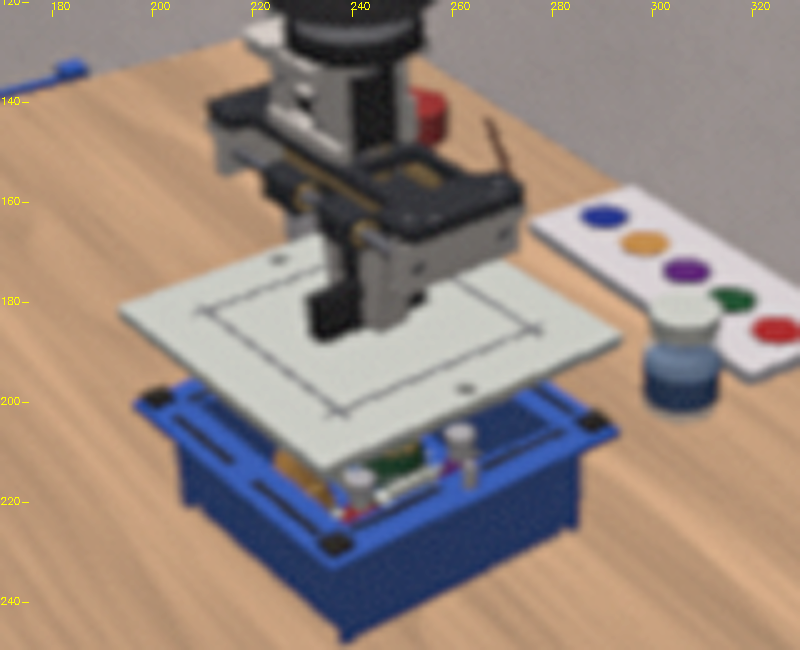

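View pics/l3.png

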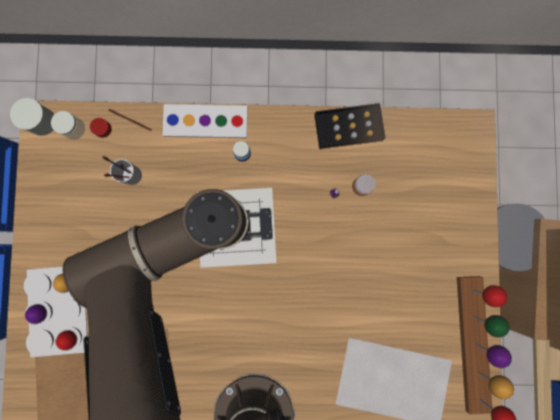

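```bash
python3 -m pendant '[[0.0005,0,0.012,0,0,0,-1],[0.001,0,0.025,0,0,0,-1],[0.0014,0,0.034,0,0,0,-1],[0.0014,0,0.036,0,0,0,-1],[0.0014,0,0.036,0,0,0,-1]]'; python3 -c "
from h import *
print(go(.5573,.0533,.13,4.23))
s=cam('side');crop(s,185,150,115,90,7,'m1.png');t=cam('top');crop(t,190,180,95,90,7,'m2.png')"
```

```text
clock: 36.67
tool_pos: [0.558, 0.0535, 0.0891]
orientation: [180.0, 0.0, 4.3]
force: [-0.0, -0.4, -5.1]
opening: 0.016
[-0.0008, 0.0001, -0.0169, 0.0002, 0.0002, 0.0005]
```

View pics/m1.png

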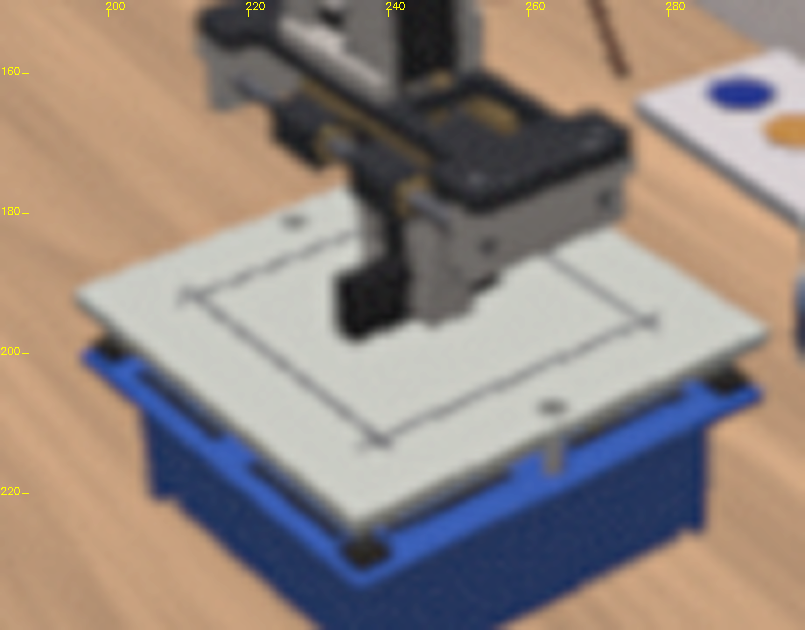

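View pics/m2.png

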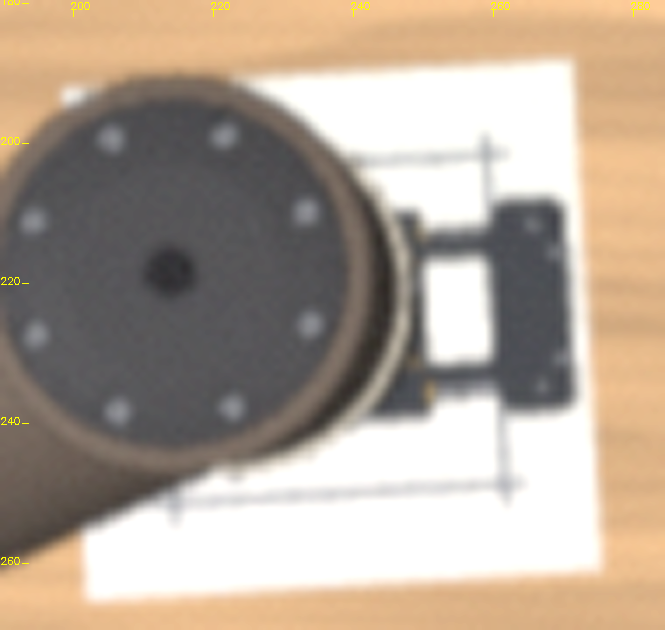

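```bash
python3 -c "
from h import *
t=cam('top');s=cam('side');o=ctrl.get_obs();print(o['tool_pos'],o['orientation'])
F=lambda x,y,x0,y0,k:(x0+x/k-.5,y0+y/k-.5)
T=lambda x,y:F(x,y,190,180,7)
S=lambda x,y:F(x,y,185,150,7)
z=.0139+o['tool_pos'][2]+.008
c=[(.1025,.1025,z,*T(62,88)),(.1025,-.1025,z,*T(573,58)),(-.1025,-.1025,z,*T(603,570)),(-.1025,.1025,z,*T(86,602))]
print('lid top',fit2d(t,c,[.556,.05,.07]))
c=[(-.1025,.1025,z,*S(77,293)),(-.1025,-.1025,z,*S(360,527)),(.1025,-.1025,z,*S(770,327))]
h=[(0,.091,z,*S(293,221)),(0,-.091,z,*S(551,407))]
print('lid side',fit2d(s,c,[.556,.05,.07]),fit2d(s,h,[.556,.05,.07]))
G=lambda x,y:F(x,y,190,170,4)
g=[(-.091,.091,.0865,*G(46,118)),(.091,.091,.0865,*G(245,39)),(.091,-.091,.0865,*G(397,136)),(-.091,-.091,.0865,*G(190,235))]
print('box side',fit2d(s,g,[.556,.05,.07]))
J=lambda x,y:F(x,y,190,160,7)
p=[(0,.091,.0965,*J(261,184)),(0,-.091,.0965,*J(516,367))];print(fit2d(s,p,[.556,.05,.07]))
e=[(-.1025,.1025,.08,*J(48,288)),(-.1025,-.1025,.08,*J(328,518))]
print(fit2d(s,e,[.556,.05,.07]))
print(proj(s,[.557-.091*np.sin(.0738)*-1,.0527-.091,.0965]), J(516,367))
"
```

```text
[0.55823838 0.05363115 0.08967157] [-1.79989021e+02 -4.02646157e-02  4.26454093e+00]
lid top (array([0.5581, 0.0526]), np.float64(4.3), np.float64(0.18))
lid side (array([0.5564, 0.0523]), np.float64(4.67), np.float64(0.5)) (array([0.5555, 0.0549]), np.float64(4.15), np.float64(0.0))
box side (array([0.5549, 0.0523]), np.float64(4.67), np.float64(0.33))
(array([0.5552, 0.0545]), np.float64(4.25), np.float64(0.36))
(array([0.5563, 0.0531]), np.float64(4.63), np.float64(0.26))
[264.28094893 212.33503526] (263.2142857142857, 211.92857142857144)
```

Relative to the box, the lid is about 1 mm too far in +x; y and yaw match. I'll shift it −0.9 mm in x and lower it gently while watching the force.

```bash
python3 -m pendant '[[-0.0009,0,0.003,0,0,0,-1],[-0.0009,0,0.006,0,0,0,-1],[-0.0009,0,0.006,0,0,0,-1]]';python3 -m pendant '[[0,0,0.001,0,0,0,-1],[0,0,0.002,0,0,0,-1],[0,0,0.002,0,0,0,-1]]'
```

```text
clock: 37.25
tool_pos: [0.5568, 0.0533, 0.0829]
orientation: [180.0, 0.0, 4.3]
force: [-1.4, -0.5, -5.5]
opening: 0.0159
clock: 37.62
tool_pos: [0.557, 0.0534, 0.0812]
orientation: [180.0, 0.0, 4.2]
force: [0.7, 0.1, -6.1]
opening: 0.0158
```

```bash
python3 -m pendant '[[0,0,0.001,0,0,0,-1],[0,0,0.002,0,0,0,-1],[0,0,0.002,0,0,0,-1]]'|grep -E "pos|orient|force";python3 -m pendant '[[0,0,0.001,0,0,0,-1],[0,0,0.002,0,0,0,-1],[0,0,0.002,0,0,0,-1]]'|grep -E "pos|orient|force"
```

```text
tool_pos: [0.557, 0.0534, 0.0791]
orientation: [180.0, 0.0, 4.2]
force: [-0.2, 1.3, -5.3]
tool_pos: [0.557, 0.0534, 0.0771]
orientation: [180.0, 0.0, 4.2]
force: [-0.1, 0.0, -5.8]
```

```bash
python3 -m pendant '[[0,0,0.001,0,0,0,-1],[0,0,0.002,0,0,0,-1],[0,0,0.002,0,0,0,-1]]'|grep -E "pos|orient|force";python3 -m pendant '[[0,0,0.001,0,0,0,-1],[0,0,0.0015,0,0,0,-1],[0,0,0.0015,0,0,0,-1]]'|grep -E "pos|orient|force"; python3 -c "
from h import *
s=cam('side');crop(s,185,150,115,90,7,'n1.png')"
```

```text
tool_pos: [0.5569, 0.0534, 0.0751]
orientation: [180.0, 0.0, 4.3]
force: [-0.1, -0.4, -4.1]
tool_pos: [0.557, 0.0534, 0.0737]
orientation: [180.0, 0.0, 4.2]
force: [0.5, 0.1, -6.0]
```

View pics/n1.png

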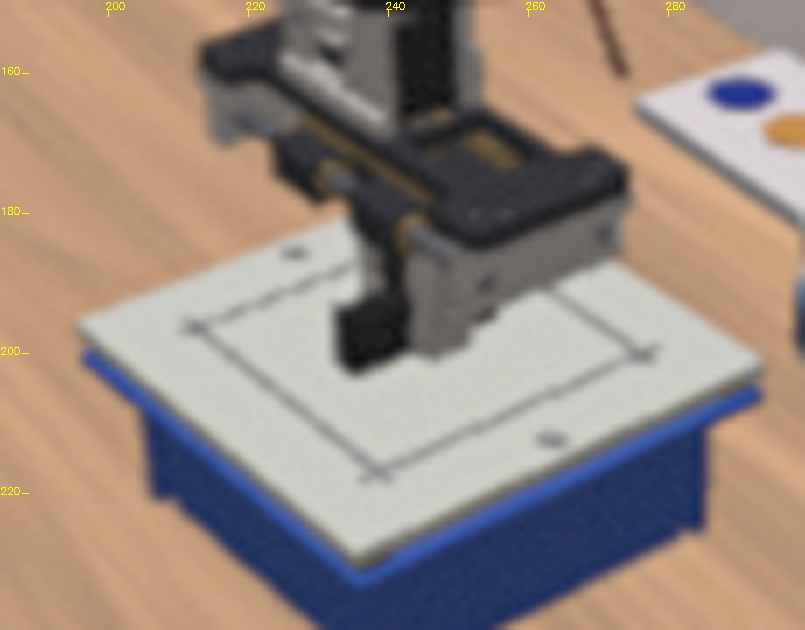

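Both pins are in: the lid sits level about 1 mm above the gasket with no side force. I'll ease down to contact.

```bash
python3 -m pendant '[[0,0,0.0005,0,0,0,-1],[0,0,0.0008,0,0,0,-1],[0,0,0.0008,0,0,0,-1]]'|grep -E "pos|orient|force";python3 -m pendant '[[0,0,0.0004,0,0,0,-1],[0,0,0.0006,0,0,0,-1],[0,0,0.0006,0,0,0,-1]]'|grep -E "pos|orient|force"
```

```text
tool_pos: [0.5571, 0.0534, 0.0729]
orientation: [180.0, 0.0, 4.2]
force: [0.1, -0.2, -6.0]
tool_pos: [0.5571, 0.0534, 0.0726]
orientation: [180.0, -0.0, 4.3]
force: [-1.9, 0.3, -1.1]
```

Contact: most of the lid's weight is off the wrist. I'll release and rise.

```bash
python3 -m pendant '[[0,0,0,0,0,0,-0.3],[0,0,0,0,0,0,-0.3],[0,0,0,0,0,0,-0.3],[0,0,-0.03,0,0,0,-0.3],[0,0,-0.07,0,0,0,-0.3],[0,0,-0.1,0,0,0,-0.5],[0,0,-0.1,0,0,0,-1],[0,0,-0.1,0,0,0,-1]]'; python3 -c "
from h import *
s=cam('side');crop(s,185,150,115,90,7,'o1.png')"
```

```text
clock: 40.92
tool_pos: [0.5567, 0.0534, 0.172]
orientation: [-180.0, 0.0, 4.2]
force: [-0.8, 0.5, 0.0]
opening: 0.0077
```

View pics/o1.png

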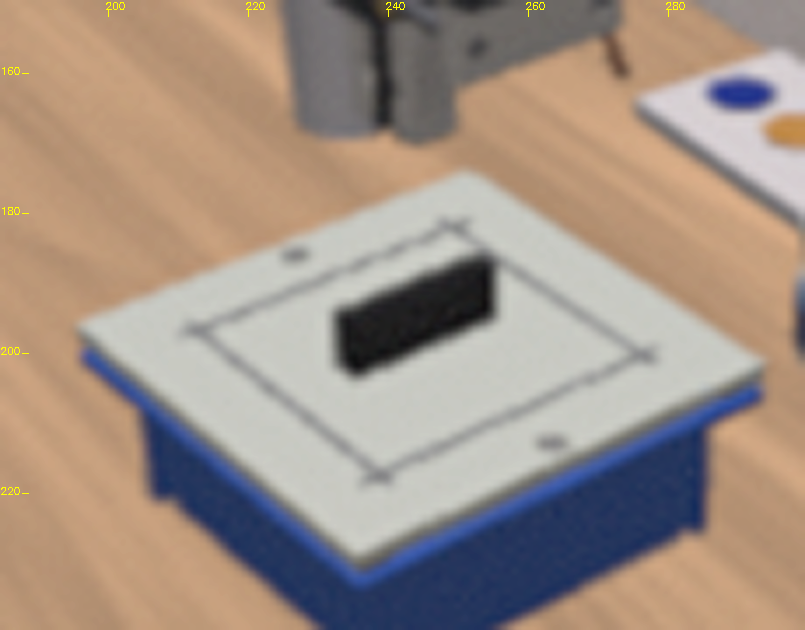

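The lid lies level on all four gaskets with the pins in its holes. I'll press corner 1 at (+,+) with shut fingers.

```bash
python3 -m pendant '[[0.03,-0.03,0,0,0,0,-1],[0.06,-0.06,0,0,0,0,-1],[0.089,-0.089,0,0,0,0,-1],[0.089,-0.089,0.04,0,0,0,-1],[0.089,-0.089,0.08,0,0,0,-1],[0.089,-0.089,0.095,0,0,0,-1],[0.089,-0.089,0.097,0,0,0,-1]]';python3 -m pendant '[[0,0,0.003,0,0,0,-1],[0,0,0.005,0,0,0,-1],[0,0,0.005,0,0,0,-1]]'
```

```text
clock: 41.85
tool_pos: [0.6388, 0.1483, 0.0743]
orientation: [179.9, 0.1, 4.3]
force: [-0.3, -1.0, 0.3]
opening: 0.0005
clock: 42.22
tool_pos: [0.6395, 0.1489, 0.0712]
orientation: [-180.0, -0.1, 4.3]
force: [-0.7, -0.6, 0.5]
opening: 0.0006
```

```bash
python3 -m pendant '[[0,0,0.001,0,0,0,-1],[0,0,0.003,0,0,0,-1],[0,0,0.003,0,0,0,-1]]'|grep -E "pos|force";python3 -m pendant '[[0,0,0.001,0,0,0,-1],[0,0,0.002,0,0,0,-1],[0,0,0.002,0,0,0,-1]]'|grep -E "pos|force"
```

```text
tool_pos: [0.6396, 0.1489, 0.0688]
force: [-2.6, -0.1, 7.6]
tool_pos: [0.6397, 0.149, 0.0673]
force: [-3.8, 0.2, 10.5]
```

```bash
python3 -m pendant '[[0,0,0.001,0,0,0,-1],[0,0,0.002,0,0,0,-1],[0,0,0.002,0,0,0,-1]]'|grep -E "pos|force";python3 -m pendant '[[0,0,0.001,0,0,0,-1],[0,0,0.002,0,0,0,-1],[0,0,0.002,0,0,0,-1]]'|grep -E "pos|force"; python3 -c "
from h import *
s=cam('side');crop(s,185,150,115,90,7,'p1.png')"
```

```text
tool_pos: [0.6398, 0.1491, 0.0655]
force: [-4.5, 1.0, 12.0]
tool_pos: [0.64, 0.1491, 0.0641]
force: [-5.9, 0.5, 16.0]
```

View pics/p1.png

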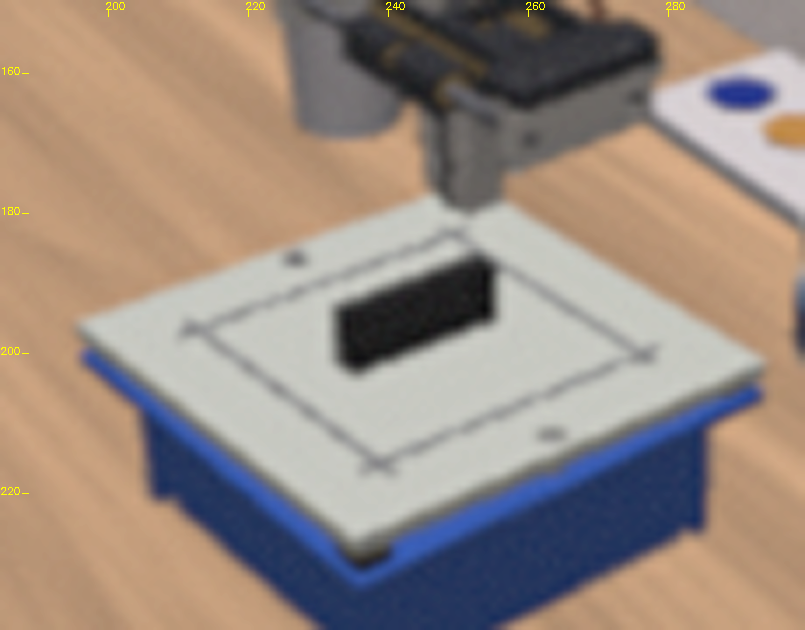

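The pressed corner is down, and the opposite one has risen with its gasket visible at (237,229). I'll press a little further, then go to the diagonal, corner 3.

```bash
python3 -m pendant '[[0,0,0.001,0,0,0,-1],[0,0,0.002,0,0,0,-1],[0,0,0.002,0,0,0,-1]]'|grep -E "pos|force"; python3 -m pendant '[[0,0,-0.01,0,0,0,-1],[0,0,-0.04,0,0,0,-1],[0,0,-0.07,0,0,0,-1],[-0.04,0.04,-0.07,0,0,0,-1],[-0.08,0.08,-0.07,0,0,0,-1],[-0.12,0.12,-0.07,0,0,0,-1],[-0.16,0.16,-0.07,0,0,0,-1],[-0.178,0.178,-0.07,0,0,0,-1],[-0.178,0.178,-0.05,0,0,0,-1],[-0.178,0.178,-0.03,0,0,0,-1],[-0.178,0.178,-0.024,0,0,0,-1],[-0.178,0.178,-0.024,0,0,0,-1]]'; python3 -c "
from h import *
c=np.array([.5571,.053]);r=R.from_euler('z',4.23,degrees=True).as_matrix()[:2,:2]
for k in((1,1),(-1,1),(-1,-1),(1,-1)): print(k,c+r@(np.array(k)*.089))
s=cam('side');crop(s,185,150,115,90,7,'p2.png')"
```

```text
tool_pos: [0.6401, 0.1492, 0.0639]
force: [-10.9, 0.3, 26.8]
clock: 45.65
tool_pos: [0.4752, -0.0419, 0.0833]
orientation: [180.0, 0.0, 4.3]
force: [0.1, -0.0, 0.1]
opening: 0.0005
(1, 1) [0.63929289 0.14832224]
(-1, 1) [0.46177776 0.13519289]
(-1, -1) [ 0.47490711 -0.04232224]
(1, -1) [ 0.65242224 -0.02919289]
```

View pics/p2.png

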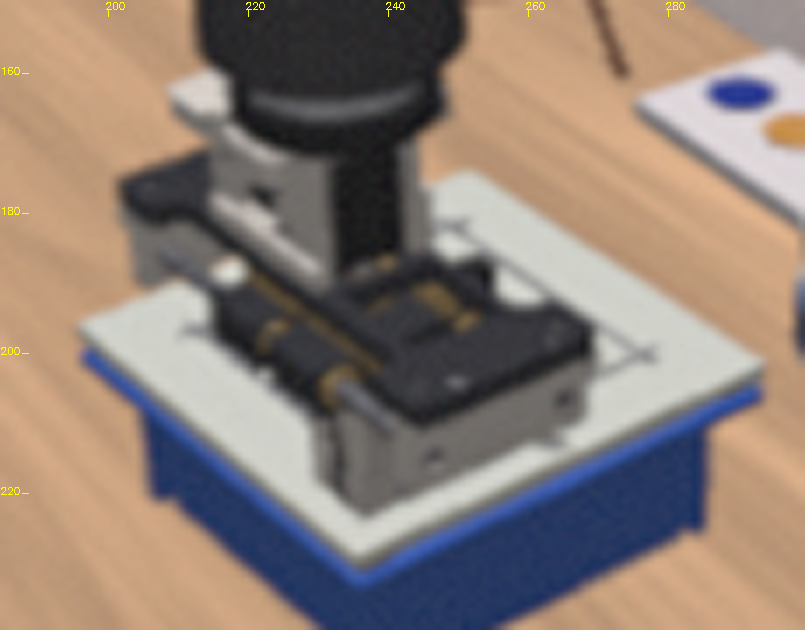

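```bash
python3 -m pendant '[[0,0,0.008,0,0,0,-1],[0,0,0.013,0,0,0,-1],[0,0,0.015,0,0,0,-1],[0,0,0.017,0,0,0,-1],[0,0,0.019,0,0,0,-1],[0,0,0.019,0,0,0,-1]]';python3 -m pendant '[[0,0,0.002,0,0,0,-1],[0,0,0.003,0,0,0,-1],[0,0,0.003,0,0,0,-1]]'|grep -E "pos|force"
```

```text
clock: 46.45
tool_pos: [0.4749, -0.0421, 0.0651]
orientation: [180.0, -0.0, 4.3]
force: [-3.8, 0.1, 10.0]
opening: 0.0004
tool_pos: [0.4749, -0.0422, 0.0637]
force: [-11.8, 1.8, 31.0]
```

Corner 3 is home, with the hard stop at a reported z of 0.0637. Next is corner 2 at (−,+).

```bash
python3 -m pendant '[[0,0,-0.01,0,0,0,-1],[0,0,-0.04,0,0,0,-1],[0,0,-0.07,0,0,0,-1],[0,-0.05,-0.07,0,0,0,-1],[0,-0.1,-0.07,0,0,0,-1],[0,-0.15,-0.07,0,0,0,-1],[0,-0.178,-0.07,0,0,0,-1],[0,-0.178,-0.04,0,0,0,-1],[0,-0.178,-0.024,0,0,0,-1],[0,-0.178,-0.02,0,0,0,-1],[0,-0.178,-0.02,0,0,0,-1]]';python3 -m pendant '[[0,0,0.008,0,0,0,-1],[0,0,0.013,0,0,0,-1],[0,0,0.015,0,0,0,-1],[0,0,0.017,0,0,0,-1],[0,0,0.019,0,0,0,-1],[0,0,0.019,0,0,0,-1]]'
```

```text
clock: 48.2
tool_pos: [0.4619, 0.1355, 0.0815]
orientation: [180.0, -0.0, 4.2]
force: [-0.6, 0.8, 0.1]
opening: 0.0001
clock: 48.95
tool_pos: [0.4619, 0.1357, 0.0636]
orientation: [-180.0, -0.0, 4.3]
force: [-5.5, 0.9, 14.6]
opening: 0.0007
```

```bash
python3 -m pendant '[[0,0,0.002,0,0,0,-1],[0,0,0.002,0,0,0,-1]]'|grep -E "pos|force"; python3 -m pendant '[[0,0,-0.01,0,0,0,-1],[0,0,-0.04,0,0,0,-1],[0,0,-0.07,0,0,0,-1],[0.04,0.04,-0.07,0,0,0,-1],[0.08,0.08,-0.07,0,0,0,-1],[0.12,0.12,-0.07,0,0,0,-1],[0.16,0.16,-0.07,0,0,0,-1],[0.178,0.178,-0.07,0,0,0,-1],[0.178,0.178,-0.04,0,0,0,-1],[0.178,0.178,-0.022,0,0,0,-1],[0.178,0.178,-0.022,0,0,0,-1],[0.178,0.178,-0.022,0,0,0,-1]]';python3 -m pendant '[[0,0,0.008,0,0,0,-1],[0,0,0.013,0,0,0,-1],[0,0,0.015,0,0,0,-1],[0,0,0.017,0,0,0,-1],[0,0,0.019,0,0,0,-1],[0,0,0.019,0,0,0,-1]]'
```

```text
tool_pos: [0.4621, 0.1358, 0.0633]
force: [-15.2, 1.0, 36.9]
clock: 50.7
tool_pos: [0.6529, -0.0284, 0.0833]
orientation: [180.0, -0.1, 4.3]
force: [0.2, -0.0, 0.3]
opening: 0.0004
clock: 51.45
tool_pos: [0.6527, -0.0286, 0.0643]
orientation: [180.0, -0.1, 4.3]
force: [-2.5, 1.3, 6.4]
opening: 0.0002
```

```bash
python3 -m pendant '[[0,0,0.001,0,0,0,-1],[0,0,0.002,0,0,0,-1],[0,0,0.002,0,0,0,-1]]'|grep -E "pos|force";python3 -m pendant '[[0,0,0.001,0,0,0,-1],[0,0,0.0015,0,0,0,-1],[0,0,0.0015,0,0,0,-1]]'|grep -E "pos|force"
```

```text
tool_pos: [0.6528, -0.0286, 0.0636]
force: [-6.4, 2.6, 14.2]
tool_pos: [0.6529, -0.0286, 0.0635]
force: [-9.5, 3.0, 24.0]
```

All four corners reached the same stop height, 0.0633–0.0639. I'll retreat and inspect.

```bash
python3 -m pendant '[[0,0,-0.01,0,0,0,-1],[0,0,-0.05,0,0,0,-1],[0,0,-0.1,0,0,0,-1],[0,0.05,-0.1,0,0,0,-1],[0,0.1,-0.1,0,0,0,-1],[0,0.15,-0.1,0,0,0,-1],[0,0.2,-0.1,0,0,0,-1],[-0.03,0.25,-0.1,0,0,0,-1],[-0.06,0.3,-0.1,0,0,0,-1],[-0.06,0.3,-0.1,0,0,0,-1],[-0.06,0.3,-0.1,0,0,0,-1]]'; python3 -c "
from h import *
s=cam('side');crop(s,185,150,115,90,7,'q1.png');cv2.imwrite('pics/q0.png',s['image'])
t=cam('top');crop(t,190,180,95,90,7,'q2.png')"
```

```text
clock: 53.58
tool_pos: [0.6146, -0.3327, 0.1597]
orientation: [-180.0, 0.0, 4.2]
force: [1.6, 0.4, 0.2]
opening: 0.0004
```

View pics/q1.png

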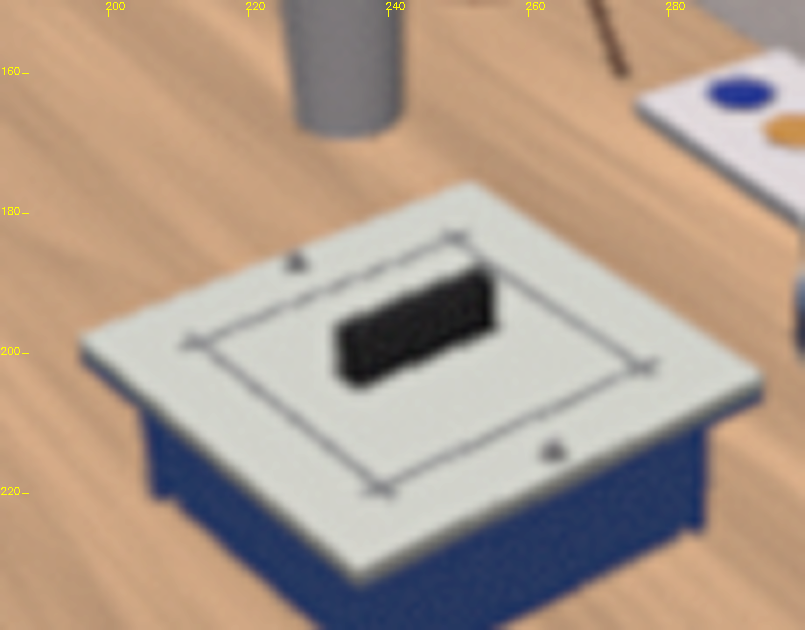

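View pics/q2.png

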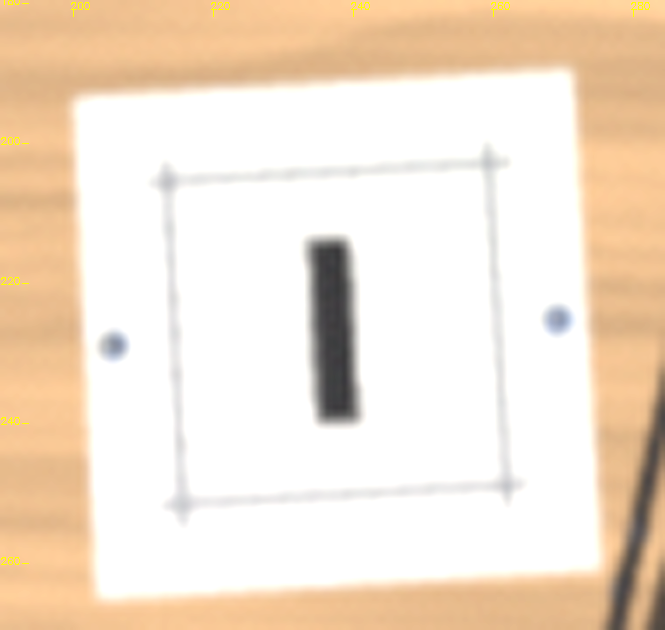

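View pics/q0.png

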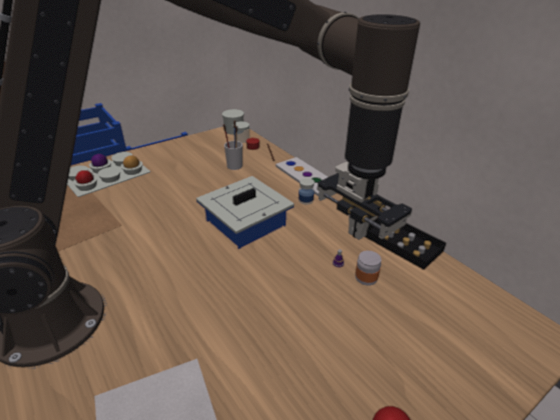

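The lid is flat: its corners dropped about 2 px evenly (about 6 mm), and both pins show in the holes at (205,229) and (269,225). The gripper is clear, so I'll hand in.

```bash
python3 -c "
from h import *
t=cam('top');T=lambda x,y:(190+x/7-.5,180+y/7-.5);z=.0885
c=[(.1025,.1025,z,*T(72,97)),(.1025,-.1025,z,*T(573,68)),(-.1025,-.1025,z,*T(602,569)),(-.1025,.1025,z,*T(97,600))]
print('lid',fit2d(t,c,[.556,.05,.07]),'box .5571,.0527,4.23');print(ctrl.close_job())"
```

```text
lid (array([0.5572, 0.0525]), np.float64(4.31), np.float64(0.21)) box .5571,.0527,4.23
the job is handed in; nothing more can be done
None
```

All four bells (green, purple, gold, red) are standing upright in their own compartments of the dry box. The lid went over both pins without pressing, and all four corners were then pressed home one at a time. I handed the job in at about 54 s of the 200 s; no verdict was reported.

**Last checks:**
- **Lid position:** its centre is within about 0.3 mm of the box centre and its yaw differs by 0.1°. Both pins show in their holes, and all four corners dropped evenly by about 6 mm.
- **Corners:** I pressed (+,+), (−,−), (−,+), then (+,−). All four reached the same hard stop, with the reported tool height between 0.0633 and 0.0639 m. I did not press the first corner again after the others.
- **Bells:** just before the lid went on, the top view showed all four upright inside their compartments. They could not be seen once the box was closed.
- **Bystanders:** the arm was never near the paint jar, brush pot or varnish tin, and they look unmoved in the last picture. I did not measure them.

**What went wrong or disagreed:**
- The reported tool point was about 24 mm lower than the real fingertips. This caused one missed grasp on the green bell, without disturbing it. I measured the offset by touching the bare bench with the fingertips and corrected every height after that.
- The purple bell was knocked against the red one during the run, so I measured it again before grasping it.
- The two cameras disagreed by up to about 4 mm, within or slightly beyond their stated accuracy.

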